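Load the frame press through a carriage that may be locked

TASK

Load the little picture frames into the frame press: draw its blue carriage all the way out by the red handle, stand every frame that lies on the bench upright on one of its short edges in a bay of the carriage (one per bay), then push the carriage fully home with the frames still standing and let go. The carriage may or may not be locked, which you only find out by trying it; if it is stuck, the plain black knob frees it in the middle of its turn, so turn it one way or the other until the carriage moves. Do not knock over the glue bottles.

Things in the scene. Friction and masses are not known exactly. Their poses are not given: they have to be found in the camera images.
- press: fixed bench press: base plate 10 mm thick, x -235..+135, y -55..+145 mm; grey lock housing 26 mm high, x -130..+135, y -165..-55 mm. Origin on the bench under the middle of the bed when the carriage is home; z up, x away from the loading side. At the back a portal: posts at x = +112, y = -130 and +125 mm, white crossbeam 50 mm deep, 182 to 228 mm high
- carriage (a joint): travel of the blue carriage out of the press (towards the press's -x) in m: 0 fully home, 0.10 fully out, stops at both ends. Starts home. Slides with about 2 N of friction and stays where left. While locked it has only about 3 mm of play
- handle (a point): top centre of the carriage's red handle post, 84 mm above the bench: upright block 20 mm (x) by 28 mm (y), 60 mm tall, standing on the bed, 60 mm in front (-x) of bay1, nothing beside it in y; axes as the press
- bed (a point): middle of the carriage bed's upper face, 24 mm above the bench; axes as the press, moves with the carriage. Five blue felt ribs stand on it, each 10 mm thick (x), 42 mm high, at x = -72, -36, 0, +36, +72 mm; between them four bays, each 26 mm wide (x). A steel side rail (30 to 42 mm above the bed) closes the bays at each end, 84 mm apart in y; bed and rails are 96 mm wide overall
- bay1 (a point): floor centre of the front bay (x = -54 mm from bed), nearest the handle; axes as the press
- bay2 (a point): floor centre of the second bay (x = -18 mm from bed)
- bay3 (a point): floor centre of the third bay (x = +18 mm from bed)
- bay4 (a point): floor centre of the rear bay (x = +54 mm from bed)
- lock_knob (a point): point on the upright axis of the plain round black lock knob (40 mm diameter, from 31 to 61 mm above the bench), 48 mm above the bench. Turns 1.6 rad each way from its middle to stops, about 0.1 N m. Free within 0.3 rad of the middle, locks beyond 0.4, either way. Starts within 1.0 rad of the middle, so 0.7 rad the right way frees it. Unmarked: its angle cannot be read; this point does not turn
- frame_a: small finished picture frame, black rim, rust-red picture; a solid flat block 100 x 60 x 18 mm, about 130 g, starts lying face up on the bench. Origin at its middle; x along the 100 mm length, y along the 60 mm width, z out of the picture face. May be absent (then no pose)
- frame_b: small finished picture frame, light wood rim, blue picture; a solid flat block 100 x 60 x 18 mm, about 130 g, starts lying face up on the bench. Origin at its middle; x along the 100 mm length, y along the 60 mm width, z out of the picture face. May be absent (then no pose)
- frame_c: small finished picture frame, white rim, green picture; a solid flat block 100 x 60 x 18 mm, about 130 g, starts lying face up on the bench. Origin at its middle; x along the 100 mm length, y along the 60 mm width, z out of the picture face. May be absent (then no pose)
- frame_d: small finished picture frame, dark wood rim, yellow picture; a solid flat block 100 x 60 x 18 mm, about 130 g, starts lying face up on the bench. Origin at its middle; x along the 100 mm length, y along the 60 mm width, z out of the picture face. May be absent (then no pose)
- glue_yellow: yellow glue bottle, 44 mm diameter, 120 mm tall, a bystander standing between the frames and the carriage; origin under its base, z along its axis
- glue_white: white glue bottle with a blue cap, 52 mm diameter, 130 mm tall, a bystander left of the press; origin under its base, z along its axis

How it is judged:
By the outcome, as a careful person would: the job done as asked, in the order asked, and still so for the second after the job is handed in, with the robot touching nothing.
Of frame_a, frame_b, frame_c, frame_d only 3 to 4 are there at a start; the rules pass over those that are not, and their reading is None.
At some moment in a run one of frame_a, frame_b, frame_c, frame_d may be knocked a few centimetres aside while the robot is not near it.
Once in a run the grip may slacken for a moment while it holds something.
It also fails if it takes over 210 s, if anything falls off the work surface, if the arm or the gripper's body presses on something with over 40 N, if the wrist force passes 120 N, or if a joint passes its speed limit or range.

ROBOT

A 6-joint arm with a two-finger parallel gripper is mounted at the origin on the work surface. World frame = base frame: x ahead of the robot, y to its left, z up, the work surface at z = 0. Lengths are in m, angles in rad, forces in N, time in s.
With the tool pointing down it reaches from about 0.25 to 0.775 m from the base axis. Payload 4 kg.
Tool frame: the origin (TCP) lies at the very end of the fingers, on their centre line; the grasp point (between the pads) lies 19 mm behind it; z points along the fingers, y is the line along which they close (so a half turn about z gives the same grasp; the last joint's range is limited). The gripper opens to 94 mm and grips with 3 to 60 N. Pads are 16 mm wide; open, the fingers measure 119 mm over their backs; the gripper's body (75 mm by 177 mm) begins 78 mm behind the grasp point.
Start: joints at [-1.364, 0.087, 1.371, -0, 1.684, -0.103], TCP at [0.168, -0.524, 0.206] pointing down, gripper open.
Joint ranges: [-3.1, 3.1], [-0.76, 2.03], [0.27, 2.55], [-1.08, 4.22], [0.17, 2.65], [-2.57, 2.57]. Speed limits (rad/s): [2.79, 2.79, 3.14, 3.14, 3.14, 3.14].

INTERFACE

Orientations are given as [roll, pitch, yaw] about the fixed x, y, z axes, in that order (R = Rz(yaw) Ry(pitch) Rx(roll)).
In Python, from bench import robot, snapshot, finder gives the robot as it stands.
- The arm moves only by the tool drive_tool, never from a script. Its argument "deltas" is text: rows parted by semicolons, each of 7 numbers parted by spaces: the shift along the tool's x, y, z each as a share of 100 mm, from -1 to 1, then the turn, a rotation vector about the tool's x, y, z each as a share of 90 degrees, from -1 to 1, then the finger opening in mm, from 0 to 94. In form: tx ty tz rx ry rz gripper; .... A call has 1 to 5 rows; each row is the pose to reach, as a shift and turn from the pose commanded when the call began, along the tool's axes at that moment; what a row does not reach only later rows make up. A row lasts 1/10 s, in which the tool goes at most 50 mm and 8.59 degrees, less where a joint would pass 70% of its speed; a pose out of reach is approached as far as the arm can. A call with a number of a shift or a turn outside -1 to 1 is refused whole. A call with a gripper value outside its range is refused whole. The fingers move at their own pace and stop on an object; the grip force is fixed at half the most. Time passes only in rows, so rows that repeat a pose let the fingers close. It gives the time, the measured TCP pose, the force, the opening and the grip force at its end, in the units of the state.
- robot.get_obs(): the state, without advancing time (a new reading comes with each control period).
- snapshot(name): name is "scene" or "top" or "wrist"; returns a dict with "img" (384x512x3 uint8, red, green, blue), "fx", "fy", "cx", "cy" (pixels), "T" (4x4, takes a point from camera to world coordinates); the wrist camera has in their place "hand_eye" (4x4, takes a point from camera to tool coordinates, whose origin is the TCP and whose axes are the flange's). Camera axes: x right, y up, looking along -z (the intrinsics and any distortion apply to the point x, -y, -z); pixel columns grow to the right and rows downward; lengths in m; the calibration is good to about 2 mm. A picture is of the moment at which its call begins: read the wrist's pose just before it. There is no depth.
- robot.close_job(): hands the job in; it is judged then, once.
Trained networks look in the newest picture that a camera, given by its name, has taken for a name from the list of things; names that differ only in an ending like _2 or _b are one class to them, and where a whole thing is asked for, a point or a joint stands for the part that bears it (a point fixed in the world has none). Each returns a list of dicts, best first, with "confidence" (0 to 1); they miss things now and then, are a little off and sometimes report something else, mostly with a low value. They report only what shows in the picture. A call takes as long as a camera call.
- finder.look_for(camera, thing): "xy" ([column, row] in pixels, amid what is visible of it).
- finder.masks_of(camera, thing): "region" (384x512 bool, what is visible of it) and "xy" ([column, row] in pixels, amid what is visible of it).
- finder.landmark_of(camera, thing): "xy" ([column, row] in pixels: a listed point, or the origin of a listed thing).
The state is a dict: "time": time; "joint_positions": joint angles; "qvel": joint speeds; "joint_torque": joint torques, N m; "tool_pos": TCP position; "ee_rot": TCP orientation; "wrist_force": force on the tool from outside, world axes, zero at the start; "wrist_torque": the same for the moment, N m; "width": finger opening in m; "finger_force": force on a finger pad.
Only numpy, scipy, OpenCV 4.12 (cv2) and the standard library are available. Lean on these libraries where they do the work, as an engineer would, in place of code of your own. Each camera call takes 0.05 s, during which the arm holds its last target. There are 200 camera calls.

## Working session

There is one attempt and no reset: what is moved stays moved. The work goes in short steps, Python scripts to look and compute and a tool call to move; the robot and the scene stay as the last step left them, time stands still between calls to the robot, and variables do not carry over. Pictures are saved under pics/ and viewed, at most 14 in all, crops included, and the job is handed in when it is done.

Besides the shell and the picture viewer there is one more tool, called in YAML: its name, and indented under it one key for each argument. drive_tool: Moves the arm, as the interface text tells. Shift numbers are shares of 100 mm and turn numbers shares of 90 degrees, none past 1 either way. Its arguments: {"type":"object","properties":{"deltas":{"type":"string"}},"required":["deltas"]}

```bash
ls; mkdir -p pics; cat > h.py <<'E'
import numpy as np, cv2
from scipy.spatial.transform import Rotation as R
from bench import robot, snapshot, finder
def cam(name):
    o=robot.get_obs(); s=snapshot(name)
    if 'T' not in s:
        T=np.eye(4);T[:3,:3]=R.from_euler('xyz',o['ee_rot']).as_matrix();T[:3,3]=o['tool_pos']
        s['T']=T@s['hand_eye']
    return s
def px2w(s,xy,z):
    d=np.array([(xy[0]-s['cx'])/s['fx'],-(xy[1]-s['cy'])/s['fy'],-1.]);d=s['T'][:3,:3]@d;c=s['T'][:3,3]
    return c+d*(z-c[2])/d[2]
def w2px(s,p):
    q=np.linalg.inv(s['T'])@np.append(p,1); return np.array([s['cx']+s['fx']*q[0]/-q[2], s['cy']-s['fy']*q[1]/-q[2]])
def save(s,n): cv2.imwrite('pics/'+n+'.png',s['img'][:,:,::-1])
E
python3 - <<'E'
from h import *
print(robot.get_obs())
for c in ['top','scene']:
    s=cam(c);save(s,c+'0');print(c,{k:v for k,v in s.items() if k!='img'})
    for n,z in [('handle',.084),('bed',.024),('bay1',.024),('bay4',.024),('lock_knob',.048),('press',0),('frame_a',.009),('frame_b',.009),('frame_c',.009),('frame_d',.009),('glue_yellow',0),('glue_white',0)]:
        print(n,[(np.round(r['confidence'],2),np.round(r['xy']),np.round(px2w(s,r['xy'],z),4)) for r in finder.landmark_of(c,n)[:2]])
E
```

```text
pics
{'time': 0.0, 'joint_positions': array([-1.36408950e+00,  8.79312789e-02,  1.37223199e+00, -4.75769631e-05,
        1.68360451e+00, -1.03140696e-01]), 'qvel': array([ 0.0012445 , -0.00072034, -0.00051722,  0.00020745,  0.00190762,
       -0.00044185]), 'joint_torque': array([ 1.12603284e-03, -3.40169942e+01, -3.02427757e+01,  7.19636818e-02,
        3.29693744e-02, -1.44963542e-04]), 'tool_pos': array([ 0.16754759, -0.52328253,  0.20432845]), 'ee_rot': array([-3.13942422e+00, -1.76911361e-04,  3.09842024e-01]), 'wrist_force': array([-0.10490288, -0.29763285, -0.73946596]), 'wrist_torque': array([-0.00434189,  0.01029595, -0.00288002]), 'finger_force': 0.0, 'width': 0.09403292470287629}
top {'fx': 398.0678064343092, 'fy': 398.0678064343092, 'cx': 258.38452941349254, 'cy': 187.86178335977974, 'T': array([[ 0.01827242,  0.99450392, -0.10309251,  0.44723873],
       [-0.99978097,  0.01712176, -0.01203533,  0.03547661],
       [-0.01020405,  0.10328985,  0.99459896,  1.15227132],
       [ 0.        ,  0.        ,  0.        ,  1.        ]])}
handle [(np.float64(0.8), array([212., 188
[... 2827 characters left out ...]
184., 305.]), array([ 0.5994, -0.2975,  0.009 ])), (np.float64(0.82), array([192., 239.]), array([ 0.4851, -0.1422,  0.009 ]))]
frame_c [(np.float64(0.93), array([184., 305.]), array([ 0.5994, -0.2975,  0.009 ])), (np.float64(0.82), array([192., 239.]), array([ 0.4851, -0.1422,  0.009 ]))]
frame_d [(np.float64(0.93), array([184., 305.]), array([ 0.5994, -0.2975,  0.009 ])), (np.float64(0.82), array([192., 239.]), array([ 0.4851, -0.1422,  0.009 ]))]
glue_yellow [(np.float64(0.58), array([215., 192.]), array([0.4308, 0.0235, 0.    ]))]
glue_white [(np.float64(0.87), array([284., 113.]), array([0.4126, 0.4101, 0.    ])), (np.float64(0.47), array([307., 200.]), array([0.6693, 0.1728, 0.    ]))]
```

View pics/top0.png

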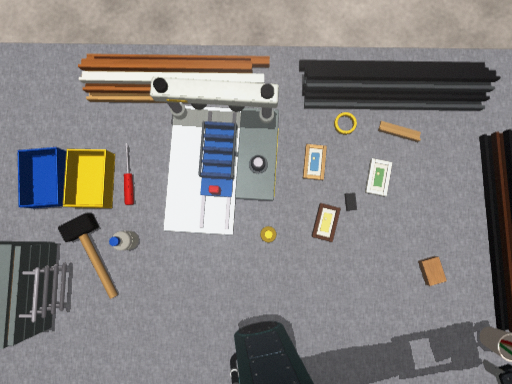

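View pics/scene0.png

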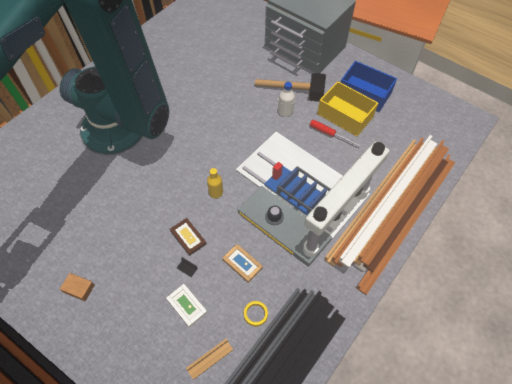

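```bash
cat >> h.py <<'E'
def frames(c='top'):
    s=cam(c); out=[]
    for r in finder.masks_of(c,'frame_a'):
        m=r['region'].astype(np.uint8); ys,xs=np.nonzero(m)
        if r['confidence']<.3 or len(xs)<50: continue
        P=np.array([px2w(s,(x,y),.018)[:2] for x,y in zip(xs,ys)]).astype(np.float32)*1000
        (cx,cy),(w,h),a=cv2.minAreaRect(P)
        if w<h: w,h,a=h,w,a+90
        out.append((round(r['confidence'],2),np.round(r['xy']),round(cx),round(cy),round(w),round(h),round((a+90)%180-90,1),np.median(s['img'][ys,xs],0)))
    return out
def fit_knob(): pass
E
python3 - <<'E'
from h import *
for c in ['top','scene']:
    print(c); [print(f) for f in frames(c)]
E
```

```text
top
(0.97, array([326., 220.]), 473, -143, 101, 62, -14.1, array([131., 115., 107.]))
(0.96, array([310., 160.]), 645, -110, 106, 66, -2.8, array([200.5, 164. , 132. ]))
(0.6, array([380., 176.]), 603, -294, 104, 65, -9.4, array([230., 229., 217.]))
scene
(0.86, array([242., 265.]), 646, -112, 107, 65, -6.3, array([203., 163., 132.]))
(0.75, array([190., 235.]), 474, -146, 105, 62, -13.9, array([140., 121., 107.]))
(0.63, array([186., 307.]), 604, -296, 104, 62, -8.8, array([237., 233., 224.]))
```

Three frames are out: dark wood/yellow near (473,-143) mm, wood/blue near (645,-111) and white/green near (603,-295). The black-rim frame is absent. In the top view the handle is at px (214,190), the knob at (259,161) and the yellow bottle at (268,234). I'll move over the handle now.

drive_tool:
  deltas: "0 0 0 0 0 0.216 94; 0 0 0 0 0 0.216 94; 0 0 0 0 0 0.216 94"

```text
time: 1.8
tool_pos: [0.1677, -0.5238, 0.2055]
ee_rot: [3.141, -0.0, -0.033]
wrist_force: [-0.2, -0.3, 0.8]
width: 0.0939
finger_force: 0.0
```

drive_tool:
  deltas: "0.9 -0.9 0 0 0 0 60; 0.9 -0.9 0 0 0 0 60; 0.9 -0.9 0 0 0 0 60; 0.9 -0.9 0 0 0 0 60"

```text
time: 2.2
tool_pos: [0.2625, -0.4345, 0.206]
ee_rot: [3.141, -0.001, -0.025]
wrist_force: [-1.8, -0.6, -1.0]
width: 0.0653
finger_force: 0.0
```

drive_tool:
  deltas: "0.9 -0.9 0 0 0 0 60; 0.9 -0.9 0 0 0 0 60; 0.9 -0.9 0 0 0 0 60; 0.9 -0.9 0 0 0 0 60"

```text
time: 2.6
tool_pos: [0.3544, -0.348, 0.2057]
ee_rot: [3.141, -0.001, -0.026]
wrist_force: [0.1, -0.4, -0.3]
width: 0.0601
finger_force: 0.0
```

drive_tool:
  deltas: "0.9 -0.9 0 0 0 0 60; 0.9 -0.9 0 0 0 0 60; 0.9 -0.9 0 0 0 0 60; 0.9 -0.9 0 0 0 0 60"

```text
time: 3.0
tool_pos: [0.4466, -0.2615, 0.2052]
ee_rot: [3.141, 0.0, -0.027]
wrist_force: [0.3, -0.8, 0.4]
width: 0.0603
finger_force: 0.0
```

drive_tool:
  deltas: "0.6 -0.9 0 0 0 0 60; 0.6 -0.9 0 0 0 0 60; 0.6 -0.9 0 0 0 0 60; 0.6 -0.9 0 0 0 0 60"

```text
time: 3.4
tool_pos: [0.5079, -0.1748, 0.2052]
ee_rot: [3.14, 0.001, -0.029]
wrist_force: [0.5, 0.5, -0.2]
width: 0.0601
finger_force: 0.0
```

drive_tool:
  deltas: "0.2 -0.9 0 0 0 0 60; 0.2 -0.9 0 0 0 0 60; 0.2 -0.9 0 0 0 0 60"

```text
time: 3.7
tool_pos: [0.5307, -0.0834, 0.2056]
ee_rot: [-3.141, -0.0, -0.027]
wrist_force: [0.0, 0.3, 0.9]
width: 0.06
finger_force: 0.0
```

drive_tool:
  deltas: "0 -0.9 0 0 0 0 60; 0 -0.9 0 0 0 0 60; 0 -0.9 0 0 0 0 60"

```text
time: 4.0
tool_pos: [0.5331, 0.0062, 0.2056]
ee_rot: [-3.142, -0.0, -0.027]
wrist_force: [0.7, -0.6, -1.1]
width: 0.0603
finger_force: 0.0
```

drive_tool:
  deltas: "0 -0.9 0 0 0 0 60; 0 -0.9 0 0 0 0 60; 0 -0.9 0 0 0 0 60"

```text
time: 4.3
tool_pos: [0.5362, 0.096, 0.2054]
ee_rot: [3.142, -0.0, -0.027]
wrist_force: [-0.7, -1.0, -0.4]
width: 0.0601
finger_force: 0.0
```

drive_tool:
  deltas: "0 -0.7 0 0 0 0 60; 0 -0.7 0 0 0 0 60; 0 -0.7 0 0 0 0 60"

```text
time: 4.6
tool_pos: [0.5388, 0.1642, 0.2052]
ee_rot: [3.14, -0.0, -0.029]
wrist_force: [0.2, -0.8, -0.4]
width: 0.0601
finger_force: 0.0
```

```bash
python3 - <<'E'
from h import *
o=robot.get_obs();print(o['time'],o['tool_pos'],o['ee_rot'],o['joint_positions'])
s=cam('wrist');save(s,'w1');print(s['hand_eye'],s['fx'],[k for k in s])
for n,z in [('handle',.084),('bed',.024),('bay1',.024),('lock_knob',.048),('press',0)]:
    print(n,[(np.round(r['confidence'],2),np.round(r['xy']),np.round(px2w(s,r['xy'],z),4)) for r in finder.landmark_of('wrist',n)[:4]])
E
```

```text
4.6 [0.53876783 0.16416151 0.20521965] [ 3.14014655e+00 -3.53236275e-06 -2.94528549e-02] [ 1.95980727e-01  1.17145933e-01  1.33861876e+00 -1.41973881e-03
  1.68614765e+00  1.79606673e+00]
[[ 9.05852103e-04  9.63324373e-01  2.68338091e-01  8.03648017e-02]
 [ 9.99999520e-01 -7.72154743e-04 -6.03776319e-04 -5.88660409e-06]
 [-3.74433915e-04  2.68338509e-01 -9.63324610e-01 -1.78206059e-01]
 [ 0.00000000e+00  0.00000000e+00  0.00000000e+00  1.00000000e+00]] 334.74140593743857 ['img', 'fx', 'fy', 'cx', 'cy', 'hand_eye', 'T']
handle [(np.float64(0.86), array([254., 176.]), array([0.5528, 0.1694, 0.084 ]))]
bed [(np.float64(0.86), array([258.,  47.]), array([0.6706, 0.163 , 0.024 ]))]
bay1 [(np.float64(0.94), array([253.,  70.]), array([0.6485, 0.1682, 0.024 ])), (np.float64(0.74), array([254., 105.]), array([0.615 , 0.1685, 0.024 ])), (np.float64(0.72), array([257.,  31.]), array([0.6848, 0.1633, 0.024 ])), (np.float64(0.67), array([ 65., 275.]), array([0.4244, 0.4009, 0.024 ]))]
lock_knob [(np.float64(0.6), array([377.,  81.]), array([0.6335, 0.0503, 0.048 ]))]
press [(np.float64(0.77), array([255.,  51.]), array([0.6699, 0.166 , 0.    ]))]
```

View pics/w1.png

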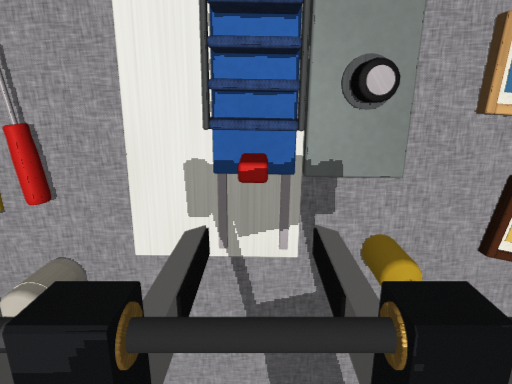

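drive_tool:
  deltas: "0.14 -0.06 0.8 0 0 0 60; 0.14 -0.06 0.8 0 0 0 60; 0.14 -0.06 0.8 0 0 0 60"

```text
time: 5.2
tool_pos: [0.5492, 0.1694, 0.1195]
ee_rot: [3.139, 0.011, -0.031]
wrist_force: [0.2, 0.5, 0.3]
width: 0.0599
finger_force: 0.0
```

drive_tool:
  deltas: "0 0 0.8 0 0 0 60; 0 0 0.8 0 0 0 60; 0 0 0.8 0 0 0 0; 0 0 0.8 0 0 0 0; 0 0 0.8 0 0 0 0"

```text
time: 5.7
tool_pos: [0.5547, 0.1713, 0.0492]
ee_rot: [-3.14, -0.006, -0.03]
wrist_force: [0.6, 0.1, -0.4]
width: 0.0395
finger_force: 0.0
```

drive_tool:
  deltas: "0 0 0 0 0 0 0; -0.03 0 0 0 0 0 0; -0.06 0 0 0 0 0 0;-0.09 0 0 0 0 0 0;-0.12 0 0 0 0 0 0"

```text
time: 6.2
tool_pos: [0.5487, 0.1713, 0.0484]
ee_rot: [-3.14, -0.021, -0.031]
wrist_force: [21.6, -0.4, -7.1]
width: 0.0274
finger_force: 30.0
```

drive_tool:
  deltas: "0.12 0 0 0 0 0 0; 0.12 0 0 0 0 0 60; 0.12 0 0 0 0 0 60; 0.12 0 0 0 0 0 60; 0.12 0 0 0 0 0 60"

```text
time: 6.7
tool_pos: [0.5516, 0.1712, 0.0449]
ee_rot: [3.141, 0.001, -0.029]
wrist_force: [0.0, 0.9, -0.3]
width: 0.0562
finger_force: 0.0
```

drive_tool:
  deltas: "0 0 -1 0 0 0 60; 0 0 -1 0 0 0 60; 0 0 -1 0 0 0 60"

```text
time: 7.0
tool_pos: [0.5566, 0.1722, 0.1545]
ee_rot: [-3.138, -0.015, -0.029]
wrist_force: [0.2, -0.3, 0.7]
width: 0.0599
finger_force: 0.0
```

drive_tool:
  deltas: "0.4 0.6 0 0 0 0 60; 0.4 0.6 0 0 0 0 60; 0.4 0.6 0 0 0 0 60"

```text
time: 7.3
tool_pos: [0.5913, 0.1076, 0.1446]
ee_rot: [3.141, 0.001, -0.033]
wrist_force: [-0.1, 0.8, 0.7]
width: 0.0601
finger_force: 0.0
```

drive_tool:
  deltas: "0.2 0.58 0 0 0 0 60; 0.2 0.58 0 0 0 0 60; 0.2 0.58 0 0 0 0 60"

```text
time: 7.6
tool_pos: [0.6086, 0.0506, 0.1448]
ee_rot: [-3.141, 0.001, -0.032]
wrist_force: [0.0, -0.3, 0.1]
width: 0.0598
finger_force: 0.0
```

```bash
python3 - <<'E'
from h import *
o=robot.get_obs();print(o['tool_pos'],o['ee_rot'])
s=cam('wrist')
for n,z in [('lock_knob',.048)]:
    print(n,[(np.round(r['confidence'],2),np.round(r['xy']),np.round(px2w(s,r['xy'],z),4)) for r in finder.landmark_of('wrist',n)[:4]])
g=cv2.cvtColor(s['img'],cv2.COLOR_RGB2HSV)
m=((g[...,1]<40)&(g[...,2]>150)).astype(np.uint8)
n,l,st,ce=cv2.connectedComponentsWithStats(m)
for i in range(1,n):
    if 100<st[i,4]<8000: print(st[i],ce[i],px2w(s,ce[i],.061))
E
```

```text
[0.60856222 0.05058759 0.14477324] [-3.14124994e+00  1.28444437e-03 -3.17277405e-02]
lock_knob [(np.float64(0.94), array([258., 167.]), array([0.6352, 0.0517, 0.048 ]))]
[  86    0   72   24 1548] [122.29715762  10.50129199] [0.75275669 0.14357254 0.061     ]
[ 172    0   19  124 1271] [182.3595594   57.75373721] [0.72048589 0.10419327 0.061     ]
[263   0  35   7 185] [280.18378378   2.46486486] [0.75439864 0.03231649 0.061     ]
[ 47  41  25  35 643] [58.74183515 58.69362364] [0.72262842 0.19445255 0.061     ]
[436  64  24  22 202] [446.64356436  77.38118812] [ 0.70093699 -0.09012615  0.061     ]
[ 54  89  24  36 663] [ 65.50678733 106.23378582] [0.68907032 0.19582866 0.061     ]
[ 192   96   37   78 1080] [204.73611111 142.62685185] [0.65843212 0.09255643 0.061     ]
[ 409   98   55   87 1774] [435.71927847 139.70518602] [ 0.65515553 -0.08708729  0.061     ]
[ 61 138  22  32 555] [ 71.64684685 152.17477477] [0.65420041 0.19757077 0.061     ]
[183 138  12  92 726] [188.4476584  180.40495868] [0.62865914 0.10793222 0.061     ]
[242 156  32  23 538] [257.04460967 167.26951673] [0.637
[... 541 characters left out ...]
61     ]
[487 281  20  14 130] [495.06923077 287.77692308] [ 0.52329272 -0.1536806   0.061     ]
[189 285  12  32 219] [196.08675799 305.12785388] [0.51393732 0.11130491 0.061     ]
[316 287  14  29 166] [322.13855422 302.57831325] [ 0.51306691 -0.00152887  0.061     ]
[489 292  23  24 245] [503.71836735 302.70204082] [ 0.50793411 -0.16378291  0.061     ]
[172 353  46  31 541] [195.10536044 364.59519409] [0.44954244 0.11758286 0.061     ]
[317 354  36  30 460] [336.21521739 368.03043478] [ 0.44145138 -0.01623603  0.061     ]
[211 367  17  17 164] [219.79878049 374.62195122] [0.43720715 0.0949279  0.061     ]
[164 369  29  15 178] [176.51123596 376.92696629] [0.43578625 0.13661387 0.061     ]
```

drive_tool:
  deltas: "0.27 -0.02 0.5 0 0 0 60; 0.27 -0.02 1 0 0 0 60; 0.27 -0.02 1 0 0 0 60; 0.27 -0.02 1 0 0 0 60"

```text
time: 8.1
tool_pos: [0.6338, 0.054, 0.0436]
ee_rot: [-3.141, 0.005, -0.028]
wrist_force: [-0.2, 0.7, 0.0]
width: 0.0602
finger_force: 0.0
```

drive_tool:
  deltas: "0 0 0.07 0 0 0 0; 0 0 0.07 0 0 0 0; 0 0 0.07 0 0 0 0; 0 0 0.07 0 0 0 0; 0 0 0.07 0 0 0 0"

```text
time: 8.6
tool_pos: [0.6371, 0.0523, 0.0409]
ee_rot: [3.141, -0.004, -0.03]
wrist_force: [-1.2, -1.3, 6.6]
width: 0.0394
finger_force: 30.0
```

drive_tool:
  deltas: "0 0 0 0 0 -0.09 0; 0 0 0 0 0 -0.18 0; 0 0 0 0 0 -0.27 0; 0 0 0 0 0 -0.36 0; 0 0 0 0 0 -0.45 0"

```text
time: 9.1
tool_pos: [0.6359, 0.0556, 0.0409]
ee_rot: [-3.138, -0.004, 0.684]
wrist_force: [-4.5, 6.9, 8.8]
width: 0.0396
finger_force: 30.0
```

```bash
python3 - <<'E'
from h import *
o=robot.get_obs();print({k:np.round(v,3) for k,v in o.items()})
E
```

```text
{'time': np.float64(9.1), 'joint_positions': array([-0.005,  0.361,  1.374,  0.006,  1.405,  0.882]), 'qvel': array([ 0.004, -0.002,  0.002,  0.008,  0.01 , -1.398]), 'joint_torque': array([ -4.274, -38.881, -26.729,  -2.054,  -1.445,   1.03 ]), 'tool_pos': array([0.636, 0.056, 0.041]), 'ee_rot': array([-3.138, -0.004,  0.684]), 'wrist_force': array([-4.461,  6.902,  8.81 ]), 'wrist_torque': array([ 1.126,  0.775, -0.13 ]), 'finger_force': np.float64(30.003), 'width': np.float64(0.04)}
```

drive_tool:
  deltas: "0 0 -0.04 0 0 -0.02 0; 0 0 -0.04 0 0 -0.02 60; 0 0 -0.04 0 0 -0.02 60; 0 0 -0.04 0 0 -0.02 60; 0 0 -0.5 0 0 0 60"

```text
time: 9.6
tool_pos: [0.6306, 0.0522, 0.0808]
ee_rot: [-3.132, 0.013, 0.676]
wrist_force: [0.6, 0.8, -0.3]
width: 0.0598
finger_force: 0.0
```

drive_tool:
  deltas: "0 0 -0.6 0 0 0.1 60; 0 0 -0.6 0 0 0.2 60; 0 0 -0.6 0 0 0.3 60; 0 0 -0.6 0 0 0.4 60; 0 0 -0.6 0 0 0.45 60"

```text
time: 10.1
tool_pos: [0.6361, 0.0522, 0.1492]
ee_rot: [3.141, -0.001, -0.035]
wrist_force: [-0.2, -0.1, -0.4]
width: 0.0601
finger_force: 0.0
```

drive_tool:
  deltas: "-0.4 -0.6 0 0 0 0 60; -0.4 -0.6 0 0 0 0 60; -0.4 -0.6 0 0 0 0 60"

```text
time: 10.4
tool_pos: [0.5965, 0.1159, 0.1492]
ee_rot: [-3.141, -0.0, -0.027]
wrist_force: [-0.1, -0.3, -0.4]
width: 0.0599
finger_force: 0.0
```

drive_tool:
  deltas: "-0.46 -0.55 0 0 0 0 60; -0.46 -0.55 0 0 0 0 60; -0.46 -0.55 0 0 0 0 60; -0.46 -0.55 0 0 0 0 60"

```text
time: 10.8
tool_pos: [0.5541, 0.1692, 0.1488]
ee_rot: [3.141, -0.001, -0.03]
wrist_force: [-0.3, -0.6, 0.2]
width: 0.0599
finger_force: 0.0
```

drive_tool:
  deltas: "0 -0.02 0.5 0 0 0 60; 0 -0.02 1 0 0 0 60; 0 -0.02 1 0 0 0 60; 0 -0.02 1 0 0 0 0; 0 -0.02 1 0 0 0 0"

```text
time: 11.3
tool_pos: [0.5563, 0.1718, 0.0519]
ee_rot: [-3.141, -0.006, -0.031]
wrist_force: [0.3, 0.8, 0.5]
width: 0.0475
finger_force: 0.0
```

drive_tool:
  deltas: "0 0 0 0 0 0 0; 0 0 0 0 0 0 0; -0.04 0 0 0 0 0 0;-0.08 0 0 0 0 0 0;-0.12 0 0 0 0 0 0"

```text
time: 11.8
tool_pos: [0.5501, 0.1713, 0.0513]
ee_rot: [3.141, -0.022, -0.031]
wrist_force: [22.4, -2.9, -8.2]
width: 0.0276
finger_force: 30.0
```

drive_tool:
  deltas: "0.12 0 0 0 0 0 0; 0.12 0 0 0 0 0 60; 0.12 0 0 0 0 0 60; 0.12 0 0 0 0 0 60; 0.12 0 0 0 0 0 60"

```text
time: 12.3
tool_pos: [0.5527, 0.1724, 0.048]
ee_rot: [-3.142, 0.001, -0.029]
wrist_force: [0.7, 0.0, 0.3]
width: 0.0564
finger_force: 0.0
```

drive_tool:
  deltas: "0 0 -1 0 0 0 60; 0 0 -1 0 0 0 60; 0 0 -1 0 0 0 60"

```text
time: 12.6
tool_pos: [0.5576, 0.1734, 0.1576]
ee_rot: [-3.138, -0.016, -0.029]
wrist_force: [0.4, 0.4, 1.0]
width: 0.0598
finger_force: 0.0
```

drive_tool:
  deltas: "0.4 0.6 0 0 0 0 60; 0.4 0.6 0 0 0 0 60; 0.4 0.6 0 0 0 0 60"

```text
time: 12.9
tool_pos: [0.5924, 0.1087, 0.1476]
ee_rot: [3.141, 0.0, -0.033]
wrist_force: [-0.4, 0.3, -0.6]
width: 0.0602
finger_force: 0.0
```

drive_tool:
  deltas: "0.46 0.56 0 0 0 -0.09 60; 0.46 0.56 0 0 0 -0.18 60; 0.46 0.56 0 0 0 -0.27 60; 0.46 0.56 0 0 0 -0.36 60; 0.46 0.56 0 0 0 -0.45 60"

```text
time: 13.4
tool_pos: [0.6353, 0.0546, 0.1477]
ee_rot: [-3.14, 0.001, 0.684]
wrist_force: [-0.5, -0.5, 0.1]
width: 0.0603
finger_force: 0.0
```

drive_tool:
  deltas: "0 0 0.5 0 0 0 60; 0 0 0.9 0 0 0 60; 0 0 0.9 0 0 0 60; 0 0 0.9 0 0 0 60"

```text
time: 13.8
tool_pos: [0.635, 0.0545, 0.0579]
ee_rot: [-3.14, 0.002, 0.678]
wrist_force: [0.0, 0.0, 0.3]
width: 0.0602
finger_force: 0.0
```

drive_tool:
  deltas: "0 0.02 0.13 0 0 0 60; 0 0.02 0.13 0 0 0 0; 0 0.02 0.13 0 0 0 0; 0 0.02 0.13 0 0 0 0; 0 0.02 0.13 0 0 0 0"

```text
time: 14.3
tool_pos: [0.6354, 0.0552, 0.0465]
ee_rot: [-3.135, -0.001, 0.678]
wrist_force: [-5.5, 5.8, 3.2]
width: 0.0395
finger_force: 30.0
```

drive_tool:
  deltas: "0 0 0 0 0 0.09 0; 0 0 0 0 0 0.18 0; 0 0 0 0 0 0.27 0; 0 0 0 0 0 0.36 0; 0 0 0 0 0 0.45 0"

```text
time: 14.8
tool_pos: [0.6364, 0.0524, 0.0466]
ee_rot: [-3.141, 0.001, -0.035]
wrist_force: [-3.3, -0.2, 2.1]
width: 0.039
finger_force: 30.0
```

drive_tool:
  deltas: "0 0 0 0 0 0.09 0; 0 0 0 0 0 0.18 0; 0 0 0 0 0 0.27 0; 0 0 0 0 0 0.36 0; 0 0 0 0 0 0.45 0"

```text
time: 15.3
tool_pos: [0.6354, 0.0497, 0.0465]
ee_rot: [3.136, 0.0, -0.743]
wrist_force: [-7.8, -6.0, 3.6]
width: 0.0391
finger_force: 30.0
```

drive_tool:
  deltas: "0 0 0 0 0 0.01 0; 0 0 0 0 0 0.01 60; 0 0 0 0 0 0.01 60; 0 0 0 0 0 0.01 60; 0 0 -0.5 0 0 0 60"

```text
time: 15.8
tool_pos: [0.6315, 0.0523, 0.0869]
ee_rot: [3.13, 0.013, -0.736]
wrist_force: [0.7, 0.5, -0.9]
width: 0.0597
finger_force: 0.0
```

drive_tool:
  deltas: "0 0 -0.6 0 0 -0.1 60; 0 0 -0.6 0 0 -0.2 60; 0 0 -0.6 0 0 -0.3 60; 0 0 -0.6 0 0 -0.4 60; 0 0 -0.6 0 0 -0.45 60"

```text
time: 16.3
tool_pos: [0.6377, 0.0524, 0.1562]
ee_rot: [-3.141, -0.002, -0.024]
wrist_force: [-0.2, -0.6, -0.0]
width: 0.0602
finger_force: 0.0
```

drive_tool:
  deltas: "-0.4 -0.6 0 0 0 0 60; -0.4 -0.6 0 0 0 0 60; -0.4 -0.6 0 0 0 0 60"

```text
time: 16.6
tool_pos: [0.598, 0.116, 0.1562]
ee_rot: [-3.14, -0.001, -0.025]
wrist_force: [0.7, -1.0, -0.1]
width: 0.0596
finger_force: 0.0
```

drive_tool:
  deltas: "-0.46 -0.55 0 0 0 0 60; -0.46 -0.55 0 0 0 0 60; -0.46 -0.55 0 0 0 0 60; -0.46 -0.55 0 0 0 0 60"

```text
time: 17.0
tool_pos: [0.5554, 0.169, 0.1558]
ee_rot: [3.141, -0.002, -0.029]
wrist_force: [0.6, -0.2, 0.7]
width: 0.0598
finger_force: 0.0
```

drive_tool:
  deltas: "0 -0.02 0.5 0 0 0 60; 0 -0.02 1 0 0 0 60; 0 -0.02 1 0 0 0 60; 0 -0.02 1 0 0 0 0; 0 -0.02 1 0 0 0 0"

```text
time: 17.5
tool_pos: [0.5576, 0.1713, 0.0589]
ee_rot: [-3.141, -0.006, -0.031]
wrist_force: [0.1, 0.3, 0.1]
width: 0.0472
finger_force: 0.0
```

drive_tool:
  deltas: "0 0 0 0 0 0 0; 0 0 0 0 0 0 0; -0.04 0 0 0 0 0 0;-0.08 0 0 0 0 0 0;-0.12 0 0 0 0 0 0"

```text
time: 18.0
tool_pos: [0.5445, 0.1716, 0.058]
ee_rot: [3.141, -0.006, -0.03]
wrist_force: [1.4, -1.9, 6.1]
width: 0.0277
finger_force: 30.0
```

drive_tool:
  deltas: "-0.15 0 0 0 0 0 0; -0.3 0 0 0 0 0 0; -0.45 0 0 0 0 0 0;-0.6 0 0 0 0 0 0;-0.75 0 0 0 0 0 0"

```text
time: 18.5
tool_pos: [0.4693, 0.175, 0.058]
ee_rot: [-3.139, -0.007, -0.03]
wrist_force: [2.9, 1.8, 6.3]
width: 0.0277
finger_force: 30.0
```

drive_tool:
  deltas: "-0.06 0 0 0 0 0 0; -0.1 0 0 0 0 0 0; -0.14 0 0 0 0 0 0;-0.18 0 0 0 0 0 0;-0.18 0 0 0 0 0 0"

```text
time: 19.0
tool_pos: [0.4556, 0.1756, 0.058]
ee_rot: [-3.138, -0.016, -0.03]
wrist_force: [12.1, 1.6, -3.0]
width: 0.0282
finger_force: 30.1
```

drive_tool:
  deltas: "0.03 0 0 0 0 0 0; 0.03 0 0 0 0 0 60; 0.03 0 0 0 0 0 60; 0.03 0 0 0 0 0 60; 0.03 0 0 0 0 0 60"

```text
time: 19.5
tool_pos: [0.4517, 0.1745, 0.0547]
ee_rot: [3.141, 0.002, -0.029]
wrist_force: [0.2, -0.4, -0.2]
width: 0.0566
finger_force: 0.0
```

drive_tool:
  deltas: "0 0 -1 0 0 0 60; 0 0 -1 0 0 0 60; 0 0 -1 0 0 0 60"

```text
time: 19.8
tool_pos: [0.4567, 0.1757, 0.1633]
ee_rot: [-3.138, -0.014, -0.029]
wrist_force: [0.6, -0.8, 0.7]
width: 0.0604
finger_force: 0.0
```

drive_tool:
  deltas: "0.2 0 -0.6 0 0 0 94; 0.2 0 -0.6 0 0 0 94; 0.2 0 -0.6 0 0 0 94; 0.2 0 -0.6 0 0 0 94"

```text
time: 20.2
tool_pos: [0.4721, 0.1739, 0.2143]
ee_rot: [3.141, 0.002, -0.029]
wrist_force: [-0.1, 0.4, -0.4]
width: 0.0884
finger_force: 0.0
```

```bash
python3 - <<'E'
from h import *
o=robot.get_obs();print(o['tool_pos'],o['ee_rot'])
s=cam('wrist');save(s,'w2')
for n,z in [('handle',.084),('bed',.024),('bay1',.024)]:
    print(n,[(np.round(r['confidence'],2),np.round(r['xy']),np.round(px2w(s,r['xy'],z),4)) for r in finder.landmark_of('wrist',n)[:5]])
[print(f) for f in frames('top')]
E
```

```text
[0.47214892 0.17388735 0.21427674] [ 3.14112445e+00  1.75802566e-03 -2.94493661e-02]
handle [(np.float64(0.66), array([258., 204.]), array([0.4565, 0.1762, 0.084 ]))]
bed [(np.float64(0.79), array([264.,  82.]), array([0.5701, 0.1673, 0.024 ]))]
bay1 [(np.float64(0.95), array([260., 132.]), array([0.5189, 0.173 , 0.024 ])), (np.float64(0.88), array([263.,  31.]), array([0.6194, 0.1671, 0.024 ])), (np.float64(0.75), array([260., 103.]), array([0.5497, 0.1726, 0.024 ])), (np.float64(0.7), array([260.,  66.]), array([0.5867, 0.1716, 0.024 ])), (np.float64(0.37), array([262.,  81.]), array([0.5715, 0.1692, 0.024 ]))]
(0.86, array([325., 221.]), 472, -144, 102, 63, -14.1, array([148., 130., 123.]))
(0.73, array([311., 159.]), 645, -111, 101, 61, -5.0, array([221. , 184. , 160.5]))
(0.67, array([379., 177.]), 604, -294, 102, 66, -11.7, array([241. , 239.5, 231. ]))
```

View pics/w2.png

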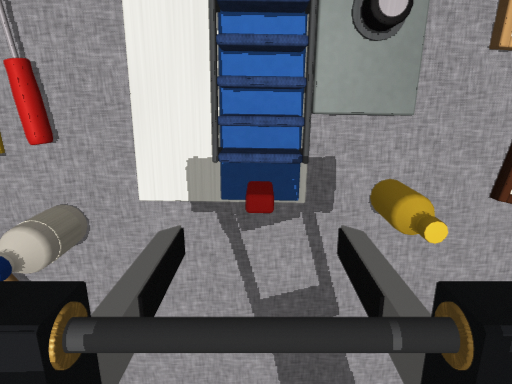

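```bash
python3 - <<'E'
from h import *
s=cam('wrist')
p=s['img'][:,255:270,:].astype(int).mean(1)
for r in range(0,215):
    if r==0 or abs(p[r]-p[r-1]).sum()>18: print(r,p[r].round(),px2w(s,(262,r),.066)[:2].round(4),px2w(s,(262,r),.084)[:2].round(4))
for r in (60,110):
  q=s['img'][r,200:330].astype(int)
  print(r,[(200+i) for i in range(1,130) if abs(q[i]-q[i-1]).sum()>60])
print(px2w(s,(212,110),.066),px2w(s,(312,110),.066),px2w(s,(212,60),.066),px2w(s,(312,60),.066))
E
```

```text
0 [32. 46. 74.] [0.6364 0.1678] [0.6318 0.1681]
1 [22. 31. 50.] [0.6356 0.1679] [0.631  0.1681]
2 [18. 25. 40.] [0.6348 0.1679] [0.6303 0.1681]
12 [21. 42. 76.] [0.6269 0.1681] [0.6229 0.1683]
13 [23. 50. 91.] [0.6261 0.1681] [0.6221 0.1683]
15 [ 36.  77. 138.] [0.6246 0.1682] [0.6206 0.1684]
17 [ 45.  96. 171.] [0.623  0.1682] [0.6191 0.1684]
34 [ 40.  62. 105.] [0.6092 0.1686] [0.6061 0.1688]
42 [42. 60. 98.] [0.6026 0.1688] [0.5999 0.1689]
44 [37. 53. 85.] [0.601  0.1688] [0.5983 0.169 ]
45 [25. 35. 57.] [0.6002 0.1688] [0.5975 0.169 ]
46 [18. 25. 41.] [0.5993 0.1689] [0.5968 0.169 ]
51 [19. 34. 59.] [0.5951 0.169 ] [0.5928 0.1691]
52 [23. 49. 89.] [0.5943 0.169 ] [0.592  0.1691]
55 [ 43.  93. 165.] [0.5918 0.1691] [0.5896 0.1692]
76 [34. 57. 98.] [0.5738 0.1696] [0.5726 0.1697]
77 [ 44.  64. 103.] [0.5729 0.1696] [0.5718 0.1697]
78 [ 49.  70. 114.] [0.572  0.1696] [0.571  0.1697]
84 [38. 54. 87.] [0.5668 0.1697] [0.566  0.1699]
86 [33. 48. 77.] [0.565  0.1698] [0.5643 0.1699]
87 [19. 27. 44.] [0.5641 0.1698] [0.5635 0.1699]
89 [23. 47. 86.] [0.5623 0.1699] [0.5618 0.17  ]
91 [ 41
[... 551 characters left out ...]
5]
154 [ 44.  63. 103.] [0.5015 0.1715] [0.5043 0.1715]
155 [ 49.  70. 114.] [0.5005 0.1716] [0.5034 0.1716]
161 [43. 61. 99.] [0.4946 0.1717] [0.4978 0.1717]
162 [35. 50. 81.] [0.4936 0.1718] [0.4968 0.1717]
181 [68. 21. 32.] [0.4743 0.1723] [0.4786 0.1722]
182 [80. 12. 10.] [0.4733 0.1723] [0.4777 0.1723]
195 [112.  16.  14.] [0.4597 0.1727] [0.4649 0.1726]
213 [81. 70. 71.] [0.4405 0.1732] [0.4467 0.1731]
60 [209, 210, 211, 216, 217, 219, 222, 303, 305, 307, 316, 317]
110 [210, 211, 212, 215, 218, 219, 220, 223, 301, 303, 304, 305, 306, 313, 314, 315]
[0.54470318 0.21769075 0.066     ] [0.54201048 0.12307304 0.066     ] [0.58883438 0.21469791 0.066     ] [0.58625476 0.12364574 0.066     ]
```

drive_tool:
  deltas: "0.2 0.5 0 0 0 0.05 94; 0.2 1 0 0 0 0.138 94; 0.2 1 0 0 0 0.138 94; 0.2 1 0 0 0 0.138 94"

```text
time: 20.95
tool_pos: [0.4897, 0.0726, 0.2153]
ee_rot: [-3.141, 0.0, -0.248]
wrist_force: [-0.1, 0.5, 0.0]
width: 0.0936
finger_force: 0.0
```

drive_tool:
  deltas: "0 0.5 0 0 0 0 94; 0 1 0 0 0 0 94; 0 1 0 0 0 0 94; 0 1 0 0 0 0 94"

```text
time: 21.35
tool_pos: [0.4654, -0.023, 0.2156]
ee_rot: [-3.14, -0.0, -0.246]
wrist_force: [0.7, -0.0, -0.0]
width: 0.0941
finger_force: 0.0
```

drive_tool:
  deltas: "0.8 0.5 0 0 0 0 94; 0.8 1 0 0 0 0 94; 0.8 1 0 0 0 0 94; 0.8 1 0 0 0 0 94"

```text
time: 21.75
tool_pos: [0.5199, -0.141, 0.2144]
ee_rot: [3.141, 0.001, -0.247]
wrist_force: [0.9, 0.3, -0.3]
width: 0.0941
finger_force: 0.0
```

drive_tool:
  deltas: "0 0 0 0 -0.09 0 94; 0 0 0 0 -0.18 0 94; 0 0 0 0 -0.27 0 94; 0 0 0 0 -0.36 0 94; 0 0 0 0 -0.45 0 94"

```text
time: 22.25
tool_pos: [0.5199, -0.1371, 0.2163]
ee_rot: [-3.141, 0.71, -0.241]
wrist_force: [0.1, -0.0, 1.0]
width: 0.0943
finger_force: 0.0
```

drive_tool:
  deltas: "0 0 0 0 -0.05 0 94; 0 0 0 0 -0.05 0 94; 0 0 0 0 -0.05 0 94"

```text
time: 22.55
tool_pos: [0.5192, -0.1381, 0.2149]
ee_rot: [-3.141, 0.785, -0.243]
wrist_force: [0.2, -0.5, 0.4]
width: 0.0938
finger_force: 0.0
```

```bash
cat >> h.py <<'E'
def togo(p):
    "shift in tool axes (units of 100 mm) to world p"
    o=robot.get_obs(); M=R.from_euler('xyz',o['ee_rot']).as_matrix()
    return np.round(M.T@(np.array(p)-o['tool_pos'])*10,3), np.round(M[:,2],3), np.round(M[:,1],3), np.round(o['tool_pos'],4), np.round(o['joint_positions'],2)
E
python3 - <<'E'
from h import *
[print(f) for f in frames('scene')]
print(togo([.496,-.150,.009]))
E
```

```text
(0.62, array([187., 305.]), 604, -295, 104, 64, -11.0, array([246., 244., 236.]))
(0.51, array([277., 174.]), 531, 186, 238, 127, -1.5, array([ 86., 107., 135.]))
(0.45, array([199., 233.]), 475, -144, 103, 62, -11.8, array([75., 59., 54.]))
(array([1.329, 0.163, 1.616]), array([-0.683,  0.17 , -0.71 ]), array([-0.242, -0.97 ,  0.   ]), array([ 0.5187, -0.1389,  0.2173]), array([-0.33,  0.66,  0.8 , -0.09,  2.46,  1.44]))
```

drive_tool:
  deltas: "0.33 0.05 0.4 0 0 0 94; 0.66 0.1 0.8 0 0 0 94; 0.66 0.1 0.8 0 0 0 94; 0.66 0.1 0.8 0 0 0 94"

```text
time: 23.05
tool_pos: [0.5058, -0.1469, 0.1137]
ee_rot: [-3.141, 0.786, -0.246]
wrist_force: [-0.1, 1.0, -0.3]
width: 0.0941
finger_force: 0.0
```

```bash
python3 - <<'E'
from h import *
print(togo([.496,-.150,.010]))
E
```

```text
(array([0.672, 0.054, 0.794]), array([-0.686,  0.173, -0.706]), array([-0.244, -0.97 , -0.   ]), array([ 0.5058, -0.1469,  0.1137]), array([-0.34,  0.68,  0.97, -0.09,  2.27,  1.44]))
```

drive_tool:
  deltas: "0.3 0.05 0.4 0 0 0 94; 0.5 0.05 0.6 0 0 0 94; 0.66 0.05 0.78 0 0 0 94; 0.66 0.05 0.78 0 0 0 94; 0.66 0.05 0.78 0 0 0 94"

```text
time: 23.55
tool_pos: [0.4992, -0.1506, 0.0134]
ee_rot: [3.141, 0.779, -0.246]
wrist_force: [-0.7, -0.8, 0.5]
width: 0.094
finger_force: 0.1
```

drive_tool:
  deltas: "0 0 0 0 0 0 0; 0 0 0 0 0 0 0; 0 0 0 0 0 0 0; 0 0 0 0 0 0 0; 0 0 0 0 0 0 0"

```text
time: 24.05
tool_pos: [0.4972, -0.1502, 0.0106]
ee_rot: [3.141, 0.785, -0.246]
wrist_force: [0.2, -0.2, 0.6]
width: 0.0597
finger_force: 30.0
```

```bash
python3 - <<'E'
from h import *
print(togo([.496,-.150,.010]),robot.get_obs()['finger_force'])
s=cam('scene');x,y=[int(v) for v in w2px(s,[.48,-.15,.03])]
cv2.imwrite('pics/g1.png',cv2.resize(s['img'][y-100:y+60,x-100:x+100,::-1],None,fx=3,fy=3))
E
```

```text
(array([-0.004,  0.001,  0.013]), array([-0.685,  0.172, -0.707]), array([-0.244, -0.97 ,  0.   ]), array([ 0.4972, -0.1502,  0.0106]), array([-0.35,  0.75,  1.07, -0.09,  2.1 ,  1.45])) 29.983144998550415
```

View pics/g1.png

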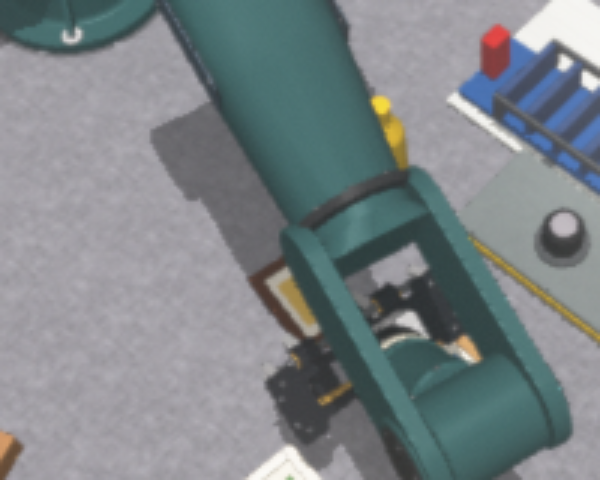

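drive_tool:
  deltas: "-0.2 0 -0.2 0 0 0 0; -0.5 0 -0.5 0 0 0 0; -0.9 0 -0.9 0 0 0 0; -0.9 0 -0.9 0 0 0 0; -0.9 0 -0.9 0 0 0 0"

```text
time: 24.6
tool_pos: [0.4982, -0.1505, 0.1393]
ee_rot: [3.141, 0.779, -0.247]
wrist_force: [-0.3, 0.3, -1.5]
width: 0.0593
finger_force: 30.0
```

drive_tool:
  deltas: "-0.3 0 -0.3 0 0 0 0; -0.6 0 -0.6 0 0 0 0; -0.9 0 -0.9 0 0 0 0; -0.9 0 -0.9 0 0 0 0"

```text
time: 25.0
tool_pos: [0.4979, -0.1504, 0.2687]
ee_rot: [3.14, 0.778, -0.247]
wrist_force: [-0.2, 0.9, -0.8]
width: 0.0595
finger_force: 30.0
```

drive_tool:
  deltas: "0 0 0 0 0.09 0 0; 0 0 0 0 0.18 0 0; 0 0 0 0 0.27 0 0; 0 0 0 0 0.36 0 0; 0 0 0 0 0.45 0 0"

```text
time: 25.5
tool_pos: [0.497, -0.1499, 0.2619]
ee_rot: [-3.141, 0.077, -0.246]
wrist_force: [-0.1, -0.4, -1.6]
width: 0.0598
finger_force: 30.0
```

drive_tool:
  deltas: "0 0 0 0 0.05 0 0; 0 0 0 0 0.05 -0.07 0; 0 0 0 0 0.05 -0.134 0; 0 0 0 0 0.05 -0.134 0"

```text
time: 25.9
tool_pos: [0.496, -0.1497, 0.2613]
ee_rot: [-3.131, 0.004, -0.037]
wrist_force: [-0.1, -0.0, -1.4]
width: 0.06
finger_force: 30.0
```

drive_tool:
  deltas: "0.1 -0.25 0 0 0 0 0; 0.3 -0.6 0 0 0 0 0; 0.4 -1 0 0 0 0 0; 0.4 -1 0 0 0 0 0; 0.4 -1 0 0 0 0 0"

```text
time: 26.4
tool_pos: [0.5404, -0.0508, 0.2633]
ee_rot: [-3.133, 0.003, -0.036]
wrist_force: [-0.2, -0.5, -0.5]
width: 0.0594
finger_force: 30.0
```

drive_tool:
  deltas: "0.1 -0.3 0 0 0 0 0; 0.3 -0.7 0 0 0 0 0; 0.4 -1 0 0 0 0 0; 0.4 -1 0 0 0 0 0; 0.4 -1 0 0 0 0 0"

```text
time: 26.9
tool_pos: [0.584, 0.0459, 0.2653]
ee_rot: [-3.135, 0.001, -0.037]
wrist_force: [-0.6, -0.4, -1.3]
width: 0.0597
finger_force: 30.0
```

```bash
python3 - <<'E'
from h import *
print(togo([.6225,.1705,.2]),robot.get_obs()['finger_force'])
E
```

```text
(array([ 0.339, -1.255,  0.661]), array([-0.001,  0.007, -1.   ]), array([-0.037, -0.999, -0.007]), array([0.584 , 0.0459, 0.2653]), array([-0.02,  0.17,  1.17,  0.01,  1.81,  1.59])) 29.980026483535767
```

drive_tool:
  deltas: "0.1 -0.3 0 0 0 0 0; 0.2 -0.7 0 0 0 0 0; 0.34 -1 0 0 0 0 0; 0.34 -1 0 0 0 0 0"

```text
time: 27.3
tool_pos: [0.6224, 0.1467, 0.266]
ee_rot: [-3.133, 0.0, -0.035]
wrist_force: [-0.9, 0.0, -1.7]
width: 0.0598
finger_force: 30.0
```

drive_tool:
  deltas: "0 -0.25 0 0 0.09 0 0; 0 -0.25 0 0 0.18 0 0; 0 -0.25 0 0 0.27 0 0; 0 -0.25 0 0 0.36 0 0; 0 -0.25 0 0 0.45 0 0"

```text
time: 27.8
tool_pos: [0.6222, 0.1676, 0.269]
ee_rot: [-3.132, -0.715, -0.046]
wrist_force: [-0.3, 0.3, -1.1]
width: 0.0601
finger_force: 30.0
```

drive_tool:
  deltas: "0 0 0 0 0.05 0 0; 0 0 0 0 0.05 0 0; 0 0 0 0 0.05 0 0"

```text
time: 28.1
tool_pos: [0.6224, 0.1687, 0.2677]
ee_rot: [-3.131, -0.785, -0.046]
wrist_force: [0.3, -0.6, -1.0]
width: 0.0599
finger_force: 30.0
```

```bash
python3 - <<'E'
from h import *
print(togo([.6225,.1705,.135]),robot.get_obs()['finger_force'])
s=cam('wrist');save(s,'w3')
E
```

```text
(array([-0.938, -0.009,  0.939]), array([ 0.707, -0.022, -0.707]), array([-0.038, -0.999, -0.007]), array([0.6224, 0.1687, 0.2677]), array([ 0.3 , -0.21,  1.73, -0.3 ,  0.89,  2.02])) 29.981962144374847
```

View pics/w3.png

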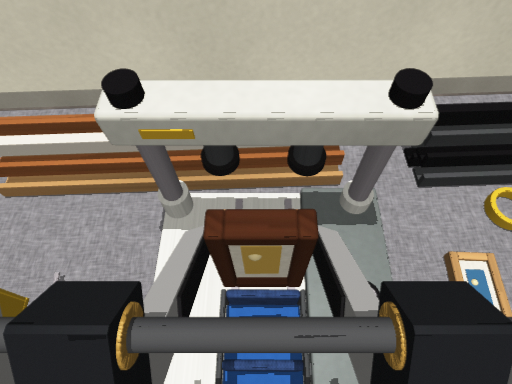

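drive_tool:
  deltas: "-0.2 0 0.2 0 0 0 0; -0.5 0 0.5 0 0 0 0; -0.83 -0.01 0.83 0 0 0 0; -0.83 -0.01 0.83 0 0 0 0; -0.83 -0.01 0.83 0 0 0 0"

```text
time: 28.65
tool_pos: [0.6242, 0.172, 0.1511]
ee_rot: [-3.131, -0.786, -0.044]
wrist_force: [0.3, 0.9, 0.3]
width: 0.0593
finger_force: 30.0
```

```bash
python3 - <<'E'
from h import *
print(togo([.6225,.1705,.101]),robot.get_obs()['finger_force'])
s=cam('scene');x,y=[int(v) for v in w2px(s,[.6,.17,.08])]
cv2.imwrite('pics/g2.png',cv2.resize(s['img'][y-70:y+50,x-80:x+80,::-1],None,fx=4,fy=4))
E
```

```text
(array([-0.367,  0.02 ,  0.342]), array([ 0.708, -0.021, -0.706]), array([-0.037, -0.999, -0.007]), array([0.6242, 0.172 , 0.1511]), array([ 0.31, -0.13,  1.9 , -0.4 ,  0.65,  2.15])) 29.99359041452408
```

View pics/g2.png

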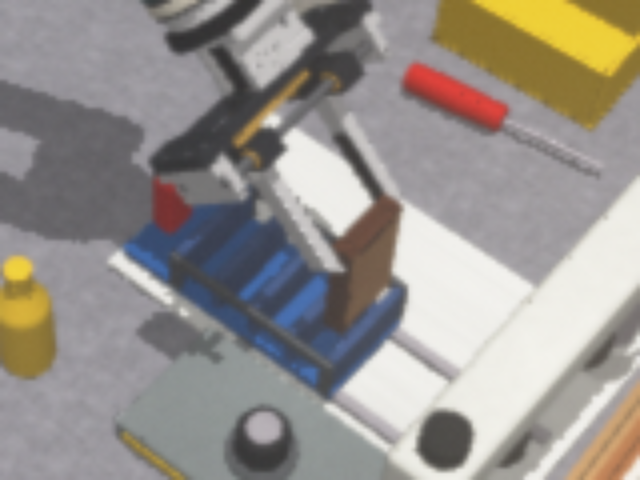

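drive_tool:
  deltas: "-0.12 0.01 0.1 0 0 0 0; -0.2 0.01 0.18 0 0 0 0; -0.3 0.01 0.28 0 0 0 0; -0.36 0.01 0.34 0 0 0 0; -0.36 0.01 0.34 0 0 0 0"

```text
time: 29.2
tool_pos: [0.6258, 0.1728, 0.1086]
ee_rot: [-3.125, -0.797, -0.048]
wrist_force: [0.2, -0.3, -1.1]
width: 0.0585
finger_force: 29.9
```

drive_tool:
  deltas: "0 0 0 0 0 0 0; 0 0 0 0 0 0 0"

```text
time: 29.4
tool_pos: [0.6241, 0.1728, 0.1053]
ee_rot: [-3.127, -0.793, -0.045]
wrist_force: [1.4, 0.6, 1.9]
width: 0.059
finger_force: 29.9
```

```bash
python3 - <<'E'
from h import *
print(togo([.6225,.1705,.101]),robot.get_obs()['wrist_force'])
E
```

```text
(array([-0.041,  0.024,  0.019]), array([ 0.713, -0.018, -0.701]), array([-0.035, -0.999, -0.01 ]), array([0.6241, 0.1728, 0.1053]), array([ 0.31, -0.08,  1.96, -0.47,  0.54,  2.23])) [1.35110038 0.57882788 1.90060208]
```

drive_tool:
  deltas: "-0.02 0.01 0.02 0 0 0 0; -0.02 0.01 0.02 0 0 0 0; -0.02 0.01 0.02 0 0 0 0"

```text
time: 29.7
tool_pos: [0.6231, 0.172, 0.1008]
ee_rot: [-3.128, -0.792, -0.044]
wrist_force: [1.0, 1.1, 5.9]
width: 0.0586
finger_force: 29.8
```

```bash
python3 - <<'E'
from h import *
print(togo([.6225,.1705,.101]),robot.get_obs()['wrist_force'])
E
```

```text
(array([-0.003,  0.015, -0.006]), array([ 0.711, -0.018, -0.703]), array([-0.034, -0.999, -0.01 ]), array([0.6231, 0.172 , 0.1008]), array([ 0.31, -0.07,  1.96, -0.47,  0.54,  2.24])) [0.99707768 1.0733486  5.88810345]
```

drive_tool:
  deltas: "0 0 0 0 0 0 72; 0 0 0 0 0 0 72; 0 0 0 0 0 0 72; 0 0 0 0 0 0 72"

```text
time: 30.1
tool_pos: [0.6206, 0.1706, 0.0964]
ee_rot: [-3.131, -0.784, -0.043]
wrist_force: [-0.0, 0.7, -1.1]
width: 0.0718
finger_force: 0.0
```

drive_tool:
  deltas: "0 0 -0.2 0 0 0 72; 0 0 -0.5 0 0 0 72; 0 0 -1 0 0 0 72; 0 0 -1 0 0 0 72; 0 0 -1 0 0 0 72"

```text
time: 30.6
tool_pos: [0.5506, 0.1733, 0.17]
ee_rot: [-3.129, -0.789, -0.045]
wrist_force: [-0.9, 0.8, -1.0]
width: 0.0721
finger_force: 0.0
```

drive_tool:
  deltas: "-0.2 0 -0.2 0 -0.09 0 94; -0.5 0 -0.5 0 -0.18 0 94; -0.5 0 -0.5 0 -0.27 0 94; -0.5 0 -0.5 0 -0.36 0 94; -0.5 0 -0.5 0 -0.45 0 94"

```text
time: 31.1
tool_pos: [0.4801, 0.1752, 0.1676]
ee_rot: [-3.133, -0.073, -0.037]
wrist_force: [-0.1, 0.7, -0.2]
width: 0.0937
finger_force: 0.0
```

```bash
python3 - <<'E'
from h import *
s=cam('wrist');save(s,'w4')
[print(f) for f in frames('top')]
[print(f) for f in frames('scene')]
print(togo([.67,-.112,.2]))
E
```

```text
(0.97, array([312., 162.]), 644, -111, 101, 59, -3.2, array([220., 183., 165.]))
(0.97, array([379., 174.]), 603, -292, 104, 66, -10.6, array([238., 237., 229.]))
(0.97, array([215., 149.]), 664, 182, 74, 68, 87.6, array([147., 113.,  89.]))
(0.83, array([242., 264.]), 646, -113, 105, 68, -7.9, array([205. , 165. , 135.5]))
(0.83, array([306., 179.]), 624, 219, 134, 65, -31.3, array([163. , 124.5,  95. ]))
(0.76, array([186., 306.]), 604, -295, 103, 60, -10.7, array([238., 234., 226.]))
(array([ 2.032,  2.797, -0.201]), array([ 0.077,  0.004, -0.997]), array([-0.037, -0.999, -0.007]), array([0.4793, 0.1751, 0.1663]), array([ 0.25, -0.05,  1.59, -0.02,  1.53,  1.86]))
```

View pics/w4.png

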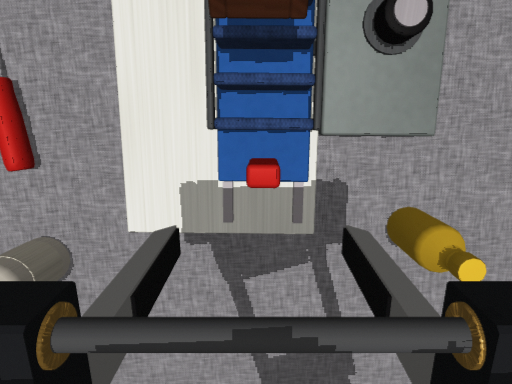

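drive_tool:
  deltas: "0.1 0.4 0 0 -0.05 0 94; 0.3 0.9 0 0 -0.05 0 94; 0.3 0.9 0 0 -0.05 0 94; 0.3 0.9 0 0 -0.05 0 94"

```text
time: 31.75
tool_pos: [0.5057, 0.0838, 0.1702]
ee_rot: [-3.133, -0.002, -0.038]
wrist_force: [-0.4, -0.3, 0.2]
width: 0.094
finger_force: 0.0
```

drive_tool:
  deltas: "0.4 0.5 0 0 0 0.028 94; 0.8 1 0 0 0 0.028 94; 0.8 1 0 0 0 0.028 94; 0.8 1 0 0 0 0.028 94"

```text
time: 32.15
tool_pos: [0.5835, -0.0192, 0.169]
ee_rot: [-3.134, -0.001, -0.082]
wrist_force: [0.6, -0.2, -0.0]
width: 0.0941
finger_force: 0.0
```

drive_tool:
  deltas: "0.3 0.5 0 0 0 0 94; 0.6 0.9 0 0 0 0 94; 0.6 0.9 0 0 0 0 94; 0.6 0.9 0 0 0 0 94"

```text
time: 32.55
tool_pos: [0.6352, -0.1116, 0.1684]
ee_rot: [-3.132, 0.0, -0.08]
wrist_force: [-0.5, -0.1, -0.3]
width: 0.0945
finger_force: 0.0
```

```bash
python3 - <<'E'
from h import *
print(togo([.67,-.114,.1]))
s=cam('wrist')
[print(f) for f in frames('wrist')]
E
```

```text
(array([0.349, 0.002, 0.684]), array([ 0.001,  0.009, -1.   ]), array([-0.08 , -0.997, -0.009]), array([ 0.6352, -0.1116,  0.1684]), array([-0.27,  0.31,  1.18,  0.01,  1.65,  1.38]))
(0.74, array([261., 166.]), 647, -111, 101, 61, -3.9, array([146.5, 148. ,  97. ]))
(0.67, array([445., 193.]), 607, -291, 100, 67, -10.5, array([235., 231., 219.]))
```

drive_tool:
  deltas: "0.18 0 0.4 0 0 -0.008 94; 0.36 0 0.8 0 0 -0.008 94; 0.36 0 0.8 0 0 -0.008 94; 0.36 0 0.8 0 0 -0.008 94"

```text
time: 33.1
tool_pos: [0.6705, -0.1132, 0.0883]
ee_rot: [-3.133, 0.002, -0.065]
wrist_force: [0.4, -0.1, 0.7]
width: 0.0942
finger_force: 0.0
```

drive_tool:
  deltas: "0 0 0.4 0 0 0 94; 0 0 0.6 0 0 0 94; 0 0 0.76 0 0 0 94; 0 0 0.76 0 0 0 94; 0 0 0.76 0 0 0 0"

```text
time: 33.6
tool_pos: [0.6728, -0.1145, 0.0152]
ee_rot: [-3.134, -0.004, -0.067]
wrist_force: [1.2, 0.3, -0.2]
width: 0.0889
finger_force: 0.0
```

drive_tool:
  deltas: "0 0 0 0 0 0 0; 0 0 0 0 0 0 0; 0 0 0 0 0 0 0; 0 0 0 0 0 0 0"

```text
time: 34.0
tool_pos: [0.6723, -0.1144, 0.0137]
ee_rot: [-3.133, -0.002, -0.068]
wrist_force: [-0.7, -0.6, 1.5]
width: 0.059
finger_force: 30.0
```

drive_tool:
  deltas: "0 0 -0.2 0 0 0 0; 0 0 -0.4 0 0 0 0; -0.3 0 -0.4 0 0 0 0; -0.6 0 -0.4 0 0 0 0; -0.6 0 -0.4 0 0 0 0"

```text
time: 34.5
tool_pos: [0.6075, -0.11, 0.0513]
ee_rot: [-3.133, 0.005, -0.068]
wrist_force: [-0.5, 0.5, -1.5]
width: 0.0594
finger_force: 29.9
```

drive_tool:
  deltas: "-0.4 0 0 0 0 0 0; -0.8 0 0 0 0 0 0; -1 0.05 0 0 0 0 0; -1 0.05 0 0 0 0 0; -1 0.05 0 0 0 0 0"

```text
time: 35.0
tool_pos: [0.5129, -0.1093, 0.0532]
ee_rot: [-3.134, -0.003, -0.068]
wrist_force: [-0.1, -0.6, -0.9]
width: 0.0591
finger_force: 29.9
```

drive_tool:
  deltas: "0 0 0.15 0 0 0 0; 0 0 0.3 0 0 0 0; 0 0 0.38 0 0 0 0; 0 0 0.38 0 0 0 0; 0 0 0.38 0 0 0 80"

```text
time: 35.5
tool_pos: [0.5128, -0.1088, 0.0151]
ee_rot: [-3.134, -0.002, -0.067]
wrist_force: [0.1, -0.0, -0.5]
width: 0.0643
finger_force: 0.0
```

drive_tool:
  deltas: "0 0 0 0 0 0 80; 0 0 0 0 0 0 80; 0 0 0 0 0 0 80"

```text
time: 35.8
tool_pos: [0.5123, -0.1088, 0.0154]
ee_rot: [-3.134, -0.002, -0.067]
wrist_force: [-0.4, 0.2, -0.4]
width: 0.0799
finger_force: 0.0
```

```bash
python3 - <<'E'
from h import *
print(togo([.67,-.114,.1]))
s=cam('wrist')
[print(f) for f in frames('wrist')+frames('scene')]
E
```

```text
(array([ 1.579, -0.061, -0.842]), array([ 0.003,  0.008, -1.   ]), array([-0.067, -0.998, -0.008]), array([ 0.5123, -0.1088,  0.0154]), array([-0.32,  0.15,  1.69,  0.01,  1.3 ,  1.31]))
(0.91, array([258., 258.]), 490, -107, 103, 59, -5.3, array([123.,  93.,  83.]))
(0.95, array([207., 236.]), 492, -107, 97, 62, -7.7, array([135., 111., 100.]))
(0.85, array([306., 181.]), 623, 219, 130, 66, -29.3, array([169., 129., 100.]))
(0.81, array([187., 308.]), 605, -295, 103, 60, -9.9, array([242., 239., 231.]))
(0.58, array([299., 195.]), 623, 243, 495, 371, 88.3, array([150., 153., 155.]))
```

drive_tool:
  deltas: "0 0 0 0 -0.09 0 80; 0 0 0 0 -0.18 0 80; 0 0 0 0 -0.27 0 80; 0 0 0 0 -0.36 0 80; 0 0 0 0 -0.45 0 80"

```text
time: 36.55
tool_pos: [0.5129, -0.1089, 0.0155]
ee_rot: [-3.132, 0.709, -0.061]
wrist_force: [0.0, -0.1, 0.3]
width: 0.0803
finger_force: 0.0
```

drive_tool:
  deltas: "0.03 0 0.03 0 -0.05 0 80; 0.03 0 0.03 0 -0.05 0 80; 0.03 0 0.03 0 -0.05 0 80"

```text
time: 36.85
tool_pos: [0.5122, -0.1086, 0.0096]
ee_rot: [-3.13, 0.784, -0.059]
wrist_force: [-0.1, -0.2, 1.0]
width: 0.0804
finger_force: 0.0
```

drive_tool:
  deltas: "0 0 0 0 0 0 0; 0 0 0 0 0 0 0; 0 0 0 0 0 0 0; 0 0 0 0 0 0 0; 0 0 0 0 0 0 0"

```text
time: 37.35
tool_pos: [0.5122, -0.1088, 0.0118]
ee_rot: [-3.131, 0.784, -0.06]
wrist_force: [-0.7, -0.3, 3.5]
width: 0.06
finger_force: 29.9
```

drive_tool:
  deltas: "-0.2 0 -0.2 0 0 0 0; -0.5 0 -0.5 0 0 0 0; -0.9 0 -0.9 0 0 0 0; -0.9 0 -0.9 0 0 0 0; -0.9 0 -0.9 0 0 0 0"

```text
time: 37.85
tool_pos: [0.5132, -0.11, 0.1392]
ee_rot: [-3.131, 0.778, -0.06]
wrist_force: [-0.4, -0.2, -1.9]
width: 0.0596
finger_force: 29.9
```

drive_tool:
  deltas: "-0.3 0 -0.3 0 0 0 0; -0.6 0 -0.6 0 0 0 0; -0.9 0 -0.9 0 0 0 0; -0.9 0 -0.9 0 0 0 0"

```text
time: 38.25
tool_pos: [0.5126, -0.111, 0.2687]
ee_rot: [-3.132, 0.777, -0.061]
wrist_force: [0.3, -0.2, -0.8]
width: 0.0596
finger_force: 29.9
```

drive_tool:
  deltas: "0 0 0 0 0.09 0 0; 0 0 0 0 0.18 0 0; 0 0 0 0 0.27 0 0; 0 0 0 0 0.36 0 0; 0 0 0 0 0.45 0 0"

```text
time: 38.75
tool_pos: [0.5117, -0.1105, 0.2618]
ee_rot: [-3.132, 0.076, -0.067]
wrist_force: [-0.4, 0.7, -0.2]
width: 0.0596
finger_force: 29.9
```

drive_tool:
  deltas: "0 0 0 0 0.05 -0.021 0; 0 0 0 0 0.05 -0.021 0; 0 0 0 0 0.05 -0.021 0"

```text
time: 39.05
tool_pos: [0.511, -0.1105, 0.2624]
ee_rot: [-3.131, 0.004, -0.035]
wrist_force: [0.2, -0.0, -0.7]
width: 0.0595
finger_force: 29.9
```

```bash
python3 - <<'E'
from h import *
print(togo([.5865,.171,.255]),robot.get_obs()['ee_rot'])
E
```

```text
(array([ 0.655, -2.84 ,  0.102]), array([-0.003,  0.011, -1.   ]), array([-0.036, -0.999, -0.011]), array([ 0.511 , -0.1105,  0.2624]), array([-0.33,  0.03,  1.32,  0.01,  1.8 ,  1.28])) [-3.13090142  0.00376091 -0.03548638]
```

drive_tool:
  deltas: "0.1 -0.25 0 0 0 0 0; 0.2 -0.6 0 0 0 0 0; 0.21 -0.95 0 0 0 0 0; 0.21 -0.95 0 0 0 0 0; 0.21 -0.95 0 0 0 0 0"

```text
time: 39.55
tool_pos: [0.5367, -0.0159, 0.2636]
ee_rot: [-3.132, 0.003, -0.033]
wrist_force: [-0.1, 0.1, -1.2]
width: 0.0596
finger_force: 29.9
```

drive_tool:
  deltas: "0.1 -0.3 0 0 0 0 0; 0.2 -0.7 0 0 0 0 0; 0.21 -0.95 0 0 0 0 0; 0.21 -0.95 0 0 0 0 0; 0.21 -0.95 0 0 0 0 0"

```text
time: 40.05
tool_pos: [0.5606, 0.0768, 0.2657]
ee_rot: [-3.134, 0.001, -0.035]
wrist_force: [-0.1, -0.6, -1.7]
width: 0.0597
finger_force: 29.9
```

drive_tool:
  deltas: "0.1 -0.3 0 0 0 0 0; 0.2 -0.7 0 0 0 0 0; 0.21 -0.95 0 0 0 0 0; 0.21 -0.95 0 0 0 0 0; 0.21 -0.95 0 0 0 0 0"

```text
time: 40.55
tool_pos: [0.5849, 0.1704, 0.2672]
ee_rot: [-3.134, -0.0, -0.036]
wrist_force: [-0.3, -0.2, -0.5]
width: 0.0596
finger_force: 29.9
```

drive_tool:
  deltas: "0 0 0 0 0.09 0 0; 0 0 0 0 0.18 0 0; 0 0 0 0 0.27 0 0; 0 0 0 0 0.36 0 0; 0 0 0 0 0.45 0 0"

```text
time: 41.05
tool_pos: [0.5845, 0.1693, 0.2694]
ee_rot: [-3.129, -0.716, -0.046]
wrist_force: [-0.2, -0.7, -1.8]
width: 0.0597
finger_force: 29.9
```

drive_tool:
  deltas: "0 0 0 0 0.05 0 0; 0 0 0 0 0.05 0 0; 0 0 0 0 0.05 0 0"

```text
time: 41.35
tool_pos: [0.5845, 0.1703, 0.268]
ee_rot: [-3.129, -0.786, -0.045]
wrist_force: [0.1, 0.5, -0.9]
width: 0.0595
finger_force: 29.9
```

```bash
python3 - <<'E'
from h import *
print(togo([.5855,.171,.15]),robot.get_obs()['ee_rot'])
s=cam('wrist');save(s,'w5')
E
```

```text
(array([-0.828,  0.003,  0.841]), array([ 0.707, -0.02 , -0.707]), array([-0.036, -0.999, -0.009]), array([0.5845, 0.1703, 0.268 ]), array([ 0.34, -0.29,  1.8 , -0.32,  0.91,  2.05])) [-3.12918279 -0.78569362 -0.04522529]
```

View pics/w5.png

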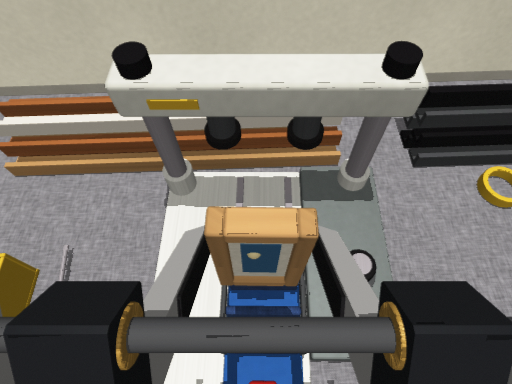

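drive_tool:
  deltas: "-0.2 0 0.2 0 0 0 0; -0.5 0 0.5 0 0 0 0; -0.83 0 0.83 0 0 0 0; -0.83 0 0.83 0 0 0 0; -0.83 0 0.83 0 0 0 0"

```text
time: 41.9
tool_pos: [0.5859, 0.1724, 0.1509]
ee_rot: [-3.13, -0.786, -0.044]
wrist_force: [-1.0, -0.4, -0.3]
width: 0.0594
finger_force: 30.0
```

drive_tool:
  deltas: "0 0 0 0 0 0 0; 0 0 0 0 0 0 0"

```text
time: 42.1
tool_pos: [0.5863, 0.173, 0.1535]
ee_rot: [-3.127, -0.79, -0.046]
wrist_force: [0.1, -0.6, -1.5]
width: 0.0602
finger_force: 30.0
```

```bash
python3 - <<'E'
from h import *
print(togo([.5855,.171,.1]),robot.get_obs()['ee_rot'])
s=cam('scene');x,y=[int(v) for v in w2px(s,[.6,.17,.08])]
cv2.imwrite('pics/g3.png',cv2.resize(s['img'][y-70:y+50,x-80:x+80,::-1],None,fx=4,fy=4))
E
```

```text
(array([-0.385,  0.026,  0.371]), array([ 0.71 , -0.018, -0.704]), array([-0.035, -0.999, -0.011]), array([0.5863, 0.173 , 0.1535]), array([ 0.34, -0.21,  1.97, -0.42,  0.67,  2.18])) [-3.1265731  -0.78991703 -0.04598853]
```

View pics/g3.png

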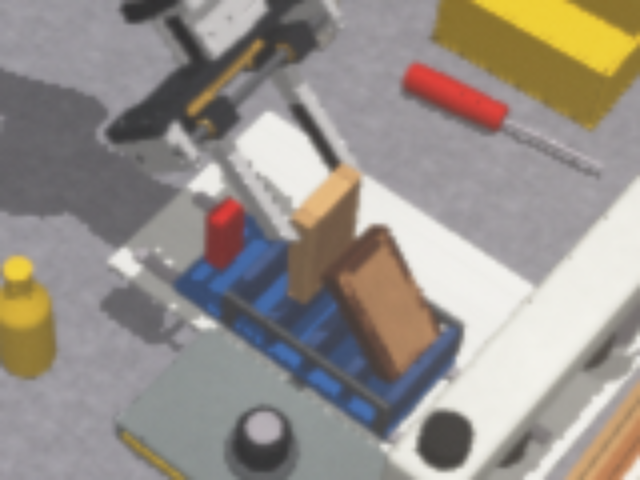

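drive_tool:
  deltas: "0.3 0 -0.3 0 0 0 0; 0.6 0 -0.6 0 0 0 0; 0.85 0 -0.85 0 0 0 0; 0.85 0 -0.85 0 0 0 0; 0.85 0 -0.85 0 0 0 0"

```text
time: 42.65
tool_pos: [0.5848, 0.1719, 0.2728]
ee_rot: [-3.126, -0.789, -0.046]
wrist_force: [-0.5, 0.2, -1.4]
width: 0.0593
finger_force: 30.0
```

```bash
python3 - <<'E'
from h import *
s=cam('wrist')
T=np.eye(4);T[:3,:3]=R.from_euler('xyz',[-3.133,-.075,-.037]).as_matrix();T[:3,3]=[.4797,.1751,.1668]
s['T']=T@s['hand_eye']
print('w4 handle',px2w(s,(263,173),.084),'rib1',px2w(s,(263,124),.066),'d top',px2w(s,(260,8),.124), px2w(s,(260,17),.124))
for c in ['top','scene']:
    s=cam(c)
    for n,z in [('handle',.084),('bed',.024)]:
        print(n,[(np.round(r['confidence'],2),np.round(r['xy']),np.round(px2w(s,r['xy'],z),4)) for r in finder.landmark_of(c,n)[:2]])
    if c=='scene': x,y=[int(v) for v in w2px(s,[.6,.17,.08])]; cv2.imwrite('pics/g4.png',cv2.resize(s['img'][y-40:y+50,x-60:x+60,::-1],None,fx=6,fy=6,interpolation=cv2.INTER_CUBIC))
E
```

```text
w4 handle [0.50906748 0.17297366 0.084     ] rib1 [0.54745423 0.17170361 0.066     ] d top [0.61708703 0.1710544  0.124     ] [0.61196494 0.1712381  0.124     ]
handle [(np.float64(0.66), array([210., 206.]), array([0.5054, 0.1778, 0.084 ]))]
bed [(np.float64(0.87), array([214., 167.]), array([0.6216, 0.1769, 0.024 ]))]
handle [(np.float64(0.55), array([267., 155.]), array([0.5073, 0.1798, 0.084 ]))]
bed [(np.float64(0.83), array([292., 189.]), array([0.6198, 0.1636, 0.024 ]))]
```

View pics/g4.png

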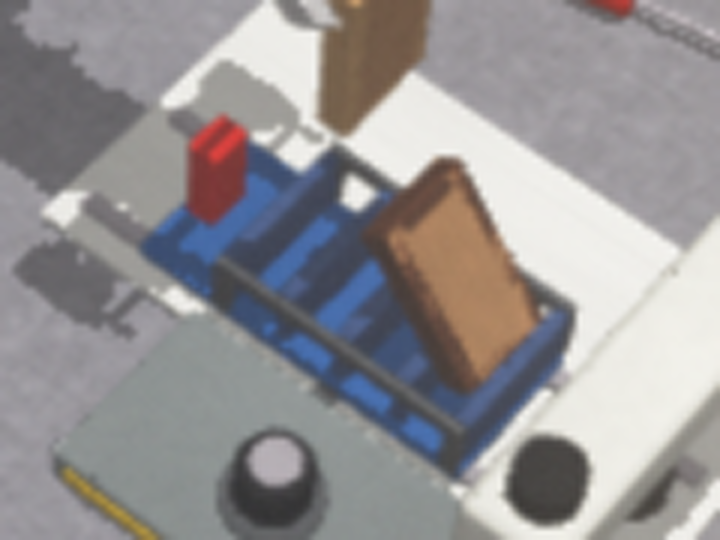

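```bash
python3 - <<'E'
from h import *
s=cam('wrist');save(s,'w6')
p=s['img'][:,255:270,:].astype(int).mean(1)
for r in range(270,384):
    if abs(p[r]-p[r-1]).sum()>15: print(r,p[r].round(),px2w(s,(262,r),.066)[:2].round(4))
s['img'][:]=cv2.imread('pics/w5.png')[:,:,::-1]
E
```

```text
272 [140. 111.  77.] [0.6264 0.1704]
273 [140. 106.  66.] [0.6252 0.1705]
279 [113.  85.  53.] [0.6183 0.1707]
281 [103.  79.  54.] [0.616  0.1708]
282 [42. 44. 59.] [0.6148 0.1708]
283 [27. 37. 60.] [0.6137 0.1709]
289 [24. 41. 71.] [0.6069 0.1711]
290 [24. 49. 89.] [0.6058 0.1712]
298 [ 30.  65. 118.] [0.5969 0.1715]
299 [ 45.  96. 171.] [0.5959 0.1715]
305 [29. 54. 95.] [0.5894 0.1717]
306 [27. 38. 62.] [0.5883 0.1718]
314 [27. 39. 62.] [0.5799 0.1721]
317 [44. 45. 47.] [0.5768 0.1722]
318 [54. 54. 55.] [0.5757 0.1722]
319 [59. 59. 60.] [0.5747 0.1723]
325 [68. 69. 70.] [0.5686 0.1725]
327 [80. 80. 81.] [0.5666 0.1726]
351 [57. 57. 58.] [0.5432 0.1734]
352 [48. 48. 49.] [0.5423 0.1734]
353 [27. 47. 80.] [0.5413 0.1735]
355 [ 39.  82. 146.] [0.5394 0.1735]
357 [ 45.  97. 172.] [0.5376 0.1736]
379 [ 51.  77. 136.] [0.5177 0.1743]
380 [96. 28. 43.] [0.5169 0.1743]
381 [157.  24.  20.] [0.516  0.1744]
382 [182.  32.  28.] [0.5151 0.1744]
383 [203.  39.  35.] [0.5143 0.1744]
```

View pics/w6.png

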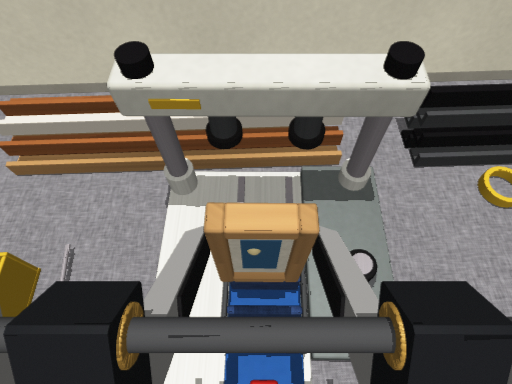

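drive_tool:
  deltas: "-0.3 0 0.1 0 0 0 0; -0.6 0 0.3 0 0 0 0; -1 0.02 0.71 0 0 0 0; -1 0.02 0.71 0 0 0 0; -1 0.02 0.71 0 0 0 0"

```text
time: 43.55
tool_pos: [0.5632, 0.1713, 0.147]
ee_rot: [-3.131, -0.782, -0.042]
wrist_force: [0.5, 0.6, -0.2]
width: 0.0594
finger_force: 30.0
```

drive_tool:
  deltas: "0 0 0 0 0 0 0; 0 0 0 0 0 0 0"

```text
time: 43.75
tool_pos: [0.5666, 0.1726, 0.1547]
ee_rot: [-3.125, -0.793, -0.046]
wrist_force: [-0.9, 0.1, -0.3]
width: 0.0593
finger_force: 30.0
```

```bash
python3 - <<'E'
from h import *
print(togo([.5635,.172,.12]),robot.get_obs()['ee_rot'])
s=cam('scene')
for n,z in [('handle',.084)]:
    print(n,[(np.round(r['confidence'],2),np.round(r['xy']),np.round(px2w(s,r['xy'],z),4)) for r in finder.landmark_of('scene',n)[:2]])
E
```

```text
(array([-0.269,  0.011,  0.221]), array([ 0.713, -0.016, -0.701]), array([-0.034, -0.999, -0.012]), array([0.5666, 0.1726, 0.1547]), array([ 0.36, -0.26,  2.01, -0.43,  0.69,  2.2 ])) [-3.12461596 -0.79336332 -0.04623656]
handle [(np.float64(0.81), array([267., 154.]), array([0.5045, 0.1865, 0.084 ]))]
```

drive_tool:
  deltas: "-0.13 0.01 0.1 0 0 0 0; -0.27 0.01 0.22 0 0 0 0; -0.27 0.01 0.22 0 0 0 0; -0.27 0.01 0.22 0 0 0 0; -0.27 0.01 0.22 0 0 0 0"

```text
time: 44.35
tool_pos: [0.5619, 0.1717, 0.1173]
ee_rot: [-3.126, -0.79, -0.045]
wrist_force: [1.8, -0.2, 1.4]
width: 0.0593
finger_force: 30.0
```

```bash
python3 - <<'E'
from h import *
print(togo([.5635,.172,.101]),robot.get_obs()['ee_rot'])
s=cam('scene');x,y=[int(v) for v in w2px(s,[.6,.17,.08])]; cv2.imwrite('pics/g5.png',cv2.resize(s['img'][y-50:y+50,x-65:x+65,::-1],None,fx=5,fy=5,interpolation=cv2.INTER_CUBIC))
E
```

```text
(array([-0.105, -0.002,  0.126]), array([ 0.71 , -0.017, -0.704]), array([-0.034, -0.999, -0.011]), array([0.5619, 0.1717, 0.1173]), array([ 0.36, -0.23,  2.06, -0.48,  0.61,  2.26])) [-3.12625021 -0.79032915 -0.04482828]
```

View pics/g5.png

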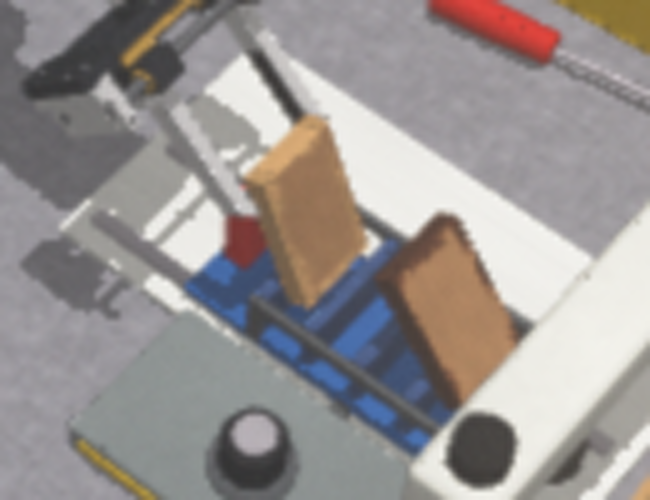

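```bash
python3 - <<'E'
from h import *
o=robot.get_obs();print({k:np.round(v,3) for k,v in o.items()})
for c in ['top','scene','wrist']:
    s=cam(c)
    for n,z in [('handle',.084),('bed',.024),('bay1',.024)]:
        print(c,n,[(np.round(r['confidence'],2),np.round(r['xy']),np.round(px2w(s,r['xy'],z)[:2],4)) for r in finder.landmark_of(c,n)[:3]])
w=cv2.imread('pics/w6.png'); save(s,'w7')
t=cam('top');x,y=[int(v) for v in w2px(t,[.58,.17,.08])]
big=cv2.resize(t['img'][y-40:y+40,x-50:x+50,::-1],(480,384),interpolation=cv2.INTER_CUBIC)
m=np.hstack([cv2.resize(s['img'][190:384,180:340,::-1],(317,384)),big]); cv2.imwrite('pics/m1.png',m); print(m.shape)
E
```

```text
{'time': np.float64(44.4), 'joint_positions': array([ 0.358, -0.229,  2.061, -0.478,  0.612,  2.262]), 'qvel': array([ 0.002,  0.006,  0.013,  0.001,  0.005, -0.   ]), 'joint_torque': array([  0.295, -19.309, -27.963,  -0.747,  -1.436,  -0.032]), 'tool_pos': array([0.562, 0.172, 0.117]), 'ee_rot': array([-3.127, -0.789, -0.045]), 'wrist_force': array([2.46 , 0.356, 2.126]), 'wrist_torque': array([ 0.114, -0.379,  0.026]), 'finger_force': np.float64(29.967), 'width': np.float64(0.059)}
top handle [(np.float64(0.81), array([214., 197.]), array([0.5314, 0.1684]))]
top bed [(np.float64(0.76), array([217., 155.]), array([0.656 , 0.1693]))]
top bay1 [(np.float64(0.93), array([220., 137.]), array([0.711 , 0.1625])), (np.float64(0.89), array([217., 163.]), array([0.6333, 0.1701])), (np.float64(0.88), array([219., 149.]), array([0.6742, 0.1647]))]
scene handle [(np.float64(0.77), array([273., 164.]), array([0.5411, 0.1685]))]
scene bed [(np.float64(0.56), array([300., 193.]), array([0.6452, 0.1657]))]
scene bay1 [(np.float64(0.93), array([299., 191.]), array([0.6377, 0.1718])), (np.float64(0.93), array([315., 204.]), array([0.7016, 0.163 ])), (np.float64(0.82), array([289., 184.]), array([0.6008, 0.1736]))]
wrist handle [(np.float64(0.8), array([265., 296.]), array([0.5375, 0.1695]))]
wrist bed [(np.float64(0.82), array([266., 187.]), array([0.6519, 0.1635]))]
wrist bay1 [(np.float64(0.82), array([262., 144.]), array([0.703 , 0.1653])), (np.float64(0.75), array([263., 172.]), array([0.6688, 0.1665])), (np.float64(0.72), array([263., 242.]), array([0.5971, 0.1685]))]
(384, 797, 3)
```

View pics/m1.png

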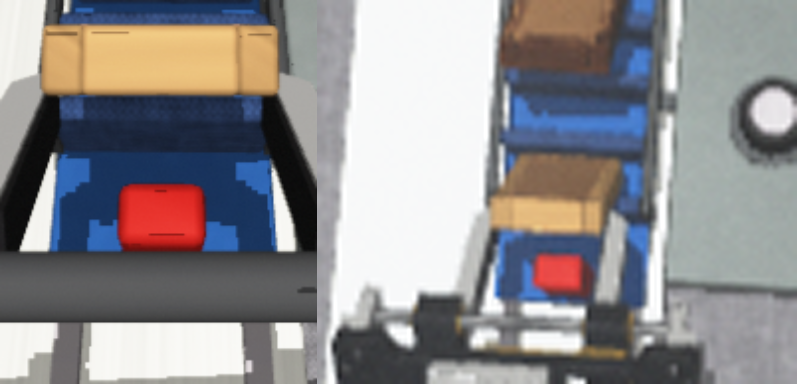

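```bash
python3 - <<'E'
from h import *
s=cam('scene');x,y=[int(v) for v in w2px(s,[.6,.17,.08])]
im=cv2.resize(s['img'][y-50:y+50,x-65:x+65,::-1],None,fx=6,fy=6,interpolation=cv2.INTER_CUBIC)
for p,c in [((.562,.142,.117),(0,0,255)),((.562,.202,.117),(0,255,0)),((.562,.142,.142),(255,255,0)),((.597,.142,.024),(255,0,255)),((.597,.202,.024),(255,0,255))]:
    u=w2px(s,p); cv2.circle(im,(int((u[0]-x+65)*6),int((u[1]-y+50)*6)),4,c,-1)
cv2.imwrite('pics/g6.png',im)
E
```

```text
(no output)
```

View pics/g6.png

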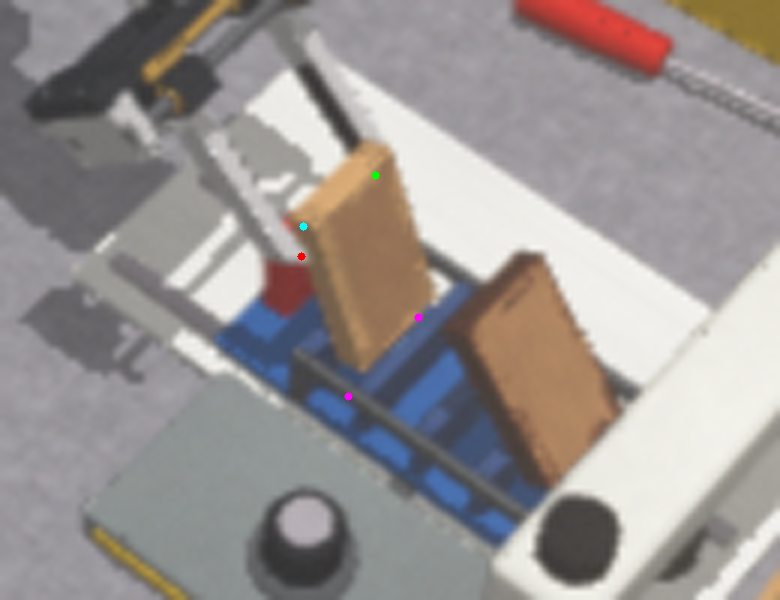

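drive_tool:
  deltas: "0.05 0 -0.05 0 0 0 0; 0.12 0 -0.12 0 0 0 0; 0.25 0 -0.25 0 0 0 0; 0.4 0 -0.4 0 0 0 0; 0.5 0 -0.5 0 0 0 0"

```text
time: 45.6
tool_pos: [0.5604, 0.1706, 0.1874]
ee_rot: [-3.128, -0.787, -0.044]
wrist_force: [1.0, -0.6, -1.6]
width: 0.0592
finger_force: 30.0
```

drive_tool:
  deltas: "0 0 0 0 -0.07 0 0; 0 0 0 0 -0.14 0 0; 0 0 0 0 -0.21 0 0; 0 0 0 0 -0.27 0 0; 0 0 0 0 -0.27 0 0"

```text
time: 46.1
tool_pos: [0.5629, 0.1702, 0.1871]
ee_rot: [-3.131, -0.364, -0.04]
wrist_force: [1.1, 0.3, -1.6]
width: 0.0589
finger_force: 30.0
```

```bash
cat >> h.py <<'E'
def overlay(tcp,bay,yaw=-.035,name='o',sc=6,ctr=(.6,.17,.09),half=(65,60)):
    "scene crop with the outline of an ideal upright frame whose bottom centre is at bay"
    s=cam('scene');x,y=[int(v) for v in w2px(s,ctr)]
    im=cv2.resize(s['img'][y-half[1]:y+half[1]-20,x-half[0]:x+half[0],::-1],None,fx=sc,fy=sc,interpolation=cv2.INTER_CUBIC)
    Rz=R.from_euler('z',yaw).as_matrix(); f=lambda p:tuple(int(v*sc) for v in w2px(s,p)-np.array([x-half[0],y-half[1]]))
    C=[np.array(bay)+Rz@np.array([a,b,0]) for a,b in ((-.009,-.03),(-.009,.03),(.009,.03),(.009,-.03))]
    for i in range(4):
        up=np.array([0,0,.1])
        for p,q in ((C[i],C[(i+1)%4]),(C[i]+up,C[(i+1)%4]+up),(C[i],C[i]+up)): cv2.line(im,f(p),f(q),(0,0,255),1)
    cv2.circle(im,f(tcp),4,(0,255,0),-1); cv2.imwrite('pics/'+name+'.png',im)
E
python3 - <<'E'
from h import *
print(togo([.5935,.170,.15]),robot.get_obs()['ee_rot'],robot.get_obs()['width'])
t=robot.get_obs()['tool_pos']; overlay(t,[t[0]+.003,t[1],t[2]-.0755],name='g7')
E
```

```text
(array([ 0.154, -0.005,  0.456]), array([ 0.356, -0.003, -0.935]), array([-0.036, -0.999, -0.01 ]), array([0.5629, 0.1702, 0.1871]), array([ 0.25, -0.08,  1.62, -0.1 ,  1.25,  1.88])) [-3.13094031 -0.36379319 -0.03961189] 0.0588928187471589
```

View pics/g7.png

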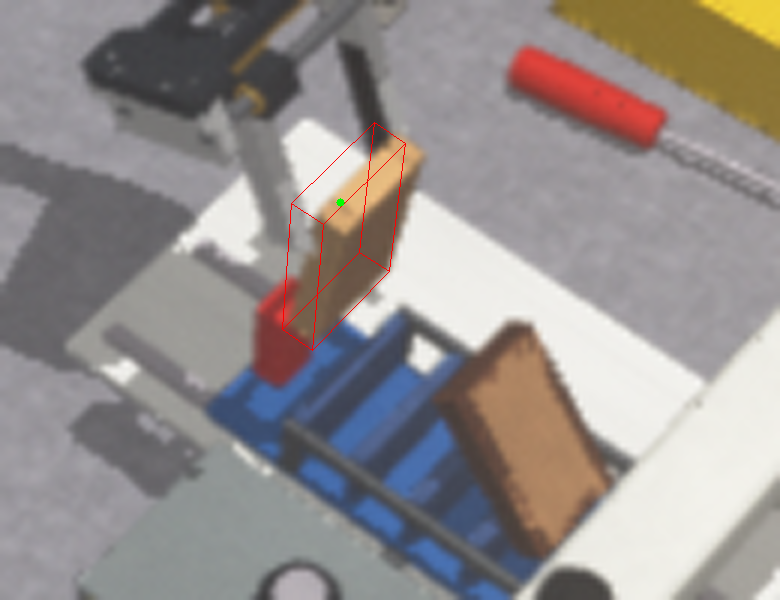

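drive_tool:
  deltas: "0.15 0 0 0 0.06 0 0; 0.31 0 0.1 0 0.12 0 0; 0.31 0 0.1 0 0.12 0 0; 0.31 0 0.1 0 0.12 0 0; 0.31 0 0.1 0 0.12 0 0"

```text
time: 46.65
tool_pos: [0.5926, 0.1696, 0.1878]
ee_rot: [-3.13, -0.551, -0.04]
wrist_force: [-0.5, -0.2, -0.0]
width: 0.0591
finger_force: 30.0
```

drive_tool:
  deltas: "0 0 0 0 0 0 0; 0 0 0 0 0 0 0; 0 0 0 0 0 0 0"

```text
time: 46.95
tool_pos: [0.5933, 0.1694, 0.1877]
ee_rot: [-3.13, -0.551, -0.04]
wrist_force: [-0.2, 0.8, -0.5]
width: 0.059
finger_force: 30.0
```

```bash
python3 - <<'E'
from h import *
print(togo([.5935,.170,.15]),robot.get_obs()['ee_rot'],robot.get_obs()['width'])
s=cam('scene')
# fit frame pose: centre x,z and tilt via mask IoU
ms=[r for r in finder.masks_of('scene','frame_b') if r['confidence']>.3]
t=robot.get_obs()['tool_pos']
from scipy.optimize import minimize
Rz=R.from_euler('z',-.035).as_matrix()
def hull(p):
    Ry=R.from_euler('y',p[2]).as_matrix()
    P=[np.array([p[0],t[1]+p[3],p[1]])+Rz@Ry@np.array([a,b,c]) for a in(-.009,.009) for b in(-.03,.03) for c in(-.05,.05)]
    im=np.zeros((384*4,512*4),np.uint8); cv2.fillConvexPoly(im,cv2.convexHull(np.array([w2px(s,q)*4+1.5 for q in P]).astype(np.int32)),1); return im.astype(bool)
for r in ms:
    print(r['confidence'],r['xy'],r['region'].sum(),w2px(s,t))
r=min(ms,key=lambda r:np.hypot(*(np.array(r['xy'])-w2px(s,t-[0,0,.03]))))
M=cv2.resize(r['region'].astype(np.uint8),None,fx=4,fy=4,interpolation=cv2.INTER_NEAREST).astype(bool)
best=max((lambda h:((h&M).sum()/(h|M).sum(),x,z,a))(hull((t[0]+x,t[2]+z,a,0))) for x in np.arange(-.016,.02,.004) for z in np.arange(-.04,-.01,.004) for a in np.arange(-.4,.41,.08))
print(best)
f=minimize(lambda p:-(lambda h:(h&M).sum()/(h|M).sum())(hull((t[0]+p[0]*.01,t[2]+p[1]*.01,p[2]*.1,p[3]*.01))),[best[1]*100,best[2]*100,best[3]*10,0],method='Nelder-Mead',options=dict(initial_simplex=np.array([[best[1]*100,best[2]*100,best[3]*10,0]]*5)+np.vstack([np.zeros(4),.3*np.eye(4)])))
print(f.fun,f.x*[10,10,.1,10],'mm mm rad mm')
E
```

```text
(array([-0.196, -0.003,  0.322]), array([ 0.524, -0.01 , -0.852]), array([-0.035, -0.999, -0.01 ]), array([0.5933, 0.1694, 0.1877]), array([ 0.27, -0.13,  1.72, -0.18,  1.02,  1.93])) [-3.13040845 -0.55121895 -0.04044462] 0.05903485561555001
0.81 [315.1, 184.6] 636 [290.53427566 151.46135872]
0.78 [187.2, 307.9] 880 [290.53427566 151.46135872]
0.71 [292.5, 156.8] 487 [290.53427566 151.46135872]
(np.float64(0.9133301931229393), np.float64(0.012), np.float64(-0.020000000000000018), np.float64(-0.07999999999999996))
-0.9234185571960148 [ 10.91409288 -22.12580053  -0.05470664   2.08043521] mm mm rad mm
```

```bash
python3 - <<'E'
from h import *
s=cam('wrist');save(s,'w8')
p=s['img'][:,258:270,:].astype(int).mean(1)
for r in range(200,384):
    if abs(p[r]-p[r-1]).sum()>15: print(r,p[r].round(),px2w(s,(264,r),.066)[:2].round(4),px2w(s,(264,r),.084)[:2].round(4))
for c in ('wrist','top','scene'):
    s=cam(c);h=s['img'].astype(int)
    m=((h[...,0]>110)&(h[...,1]<70)&(h[...,2]<70)).astype(np.uint8)
    if c!='wrist':
        u=w2px(s,[.53,.17,.08]).astype(int); k=np.zeros_like(m);k[u[1]-20:u[1]+20,u[0]-20:u[0]+20]=1;m&=k
    n,l,st,ce=cv2.connectedComponentsWithStats(m)
    for i in range(1,n):
        if st[i,4]>8: print(c,st[i],px2w(s,ce[i],.084))
    for q in finder.landmark_of(c,'handle')[:1]: print(q['confidence'],px2w(s,q['xy'],.084))
E
```

```text
200 [184. 141.  89.] [0.6517 0.1652] [0.6469 0.1654]
201 [217. 170. 108.] [0.6507 0.1652] [0.646  0.1654]
202 [235. 193. 124.] [0.6497 0.1653] [0.645  0.1654]
231 [215. 168. 106.] [0.6214 0.1663] [0.6183 0.1664]
232 [196. 151.  95.] [0.6204 0.1663] [0.6174 0.1665]
233 [173. 131.  82.] [0.6195 0.1664] [0.6165 0.1665]
234 [116.  87.  54.] [0.6185 0.1664] [0.6157 0.1665]
235 [95. 71. 44.] [0.6176 0.1664] [0.6148 0.1665]
236 [44. 52. 61.] [0.6166 0.1665] [0.6139 0.1666]
237 [26. 46. 62.] [0.6157 0.1665] [0.613  0.1666]
238 [121. 104.  80.] [0.6148 0.1665] [0.6121 0.1666]
239 [144. 111.  71.] [0.6138 0.1666] [0.6112 0.1667]
243 [132.  99.  62.] [0.6101 0.1667] [0.6077 0.1668]
244 [123.  92.  58.] [0.6091 0.1667] [0.6068 0.1668]
245 [80. 63. 46.] [0.6082 0.1668] [0.6059 0.1669]
246 [32. 35. 49.] [0.6073 0.1668] [0.605  0.1669]
247 [22. 31. 48.] [0.6064 0.1668] [0.6042 0.1669]
250 [24. 50. 89.] [0.6036 0.167 ] [0.6015 0.167 ]
273 [23. 45. 81.] [0.5827 0.1677] [0.5819 0.1677]
274 [39. 56. 90.] [0.5819 0.1677] [0.5811 0.1678]
275 [ 48.  68. 109.] [0.581  0.1678] [0.5802 0.1678]
276 [ 53.  74.
[... 621 characters left out ...]
 [0.5458 0.1691] [0.5471 0.169 ]
317 [42. 36. 36.] [0.545  0.1691] [0.5463 0.169 ]
318 [46. 47. 47.] [0.5441 0.1691] [0.5455 0.1691]
319 [52. 53. 52.] [0.5433 0.1691] [0.5447 0.1691]
320 [58. 58. 58.] [0.5425 0.1692] [0.5439 0.1691]
352 [56. 56. 57.] [0.5167 0.1701] [0.5196 0.17  ]
353 [152. 151. 144.] [0.5159 0.1701] [0.5189 0.17  ]
354 [161. 160. 153.] [0.5151 0.1702] [0.5182 0.1701]
wrist [   4  265   27   52 1128] [0.57465408 0.37886753 0.084     ]
0.81 [0.53517979 0.16973069 0.084     ]
top [212 193   4   4  15] [0.53761436 0.16936333 0.084     ]
0.62 [0.53514253 0.17144948 0.084     ]
scene [268 159   9  17 117] [0.54481344 0.15625569 0.084     ]
0.91 [0.53294128 0.18691148 0.084     ]
```

drive_tool:
  deltas: "-0.1 -0.01 0.1 0 -0.035 0 0; -0.18 -0.01 0.19 0 -0.035 0 0; -0.27 -0.01 0.28 0 -0.035 0 0; -0.27 -0.01 0.28 0 -0.035 0 0; -0.27 -0.01 0.28 0 -0.035 0 0"

```text
time: 47.9
tool_pos: [0.5841, 0.1709, 0.1483]
ee_rot: [-3.132, -0.495, -0.039]
wrist_force: [-0.6, 0.7, -1.8]
width: 0.0587
finger_force: 30.0
```

drive_tool:
  deltas: "0 0 0 0 0 0 0; 0 0 0 0 0 0 0"

```text
time: 48.1
tool_pos: [0.5852, 0.1711, 0.1504]
ee_rot: [-3.13, -0.498, -0.04]
wrist_force: [0.0, -0.1, -1.3]
width: 0.0589
finger_force: 30.0
```

```bash
cat >> h.py <<'E'
def fitframe(tcpguess=None):
    "pose of the held frame in the scene picture: centre minus TCP (mm), tilt about y (rad), y offset"
    from scipy.optimize import minimize
    t=robot.get_obs()['tool_pos']; s=cam('scene'); Rz=R.from_euler('z',-.035).as_matrix()
    ms=[r for r in finder.masks_of('scene','frame_b') if r['confidence']>.2]
    if not ms: return None
    r=min(ms,key=lambda r:np.hypot(*(np.array(r['xy'])-w2px(s,t-[0,0,.03]))))
    M=cv2.resize(r['region'].astype(np.uint8),None,fx=4,fy=4,interpolation=cv2.INTER_NEAREST).astype(bool)
    def iou(p):
        Ry=R.from_euler('y',p[2]*.1).as_matrix()
        P=[np.array([t[0]+p[0]*.01,t[1],t[2]+p[1]*.01])+Rz@Ry@np.array([a,b,c]) for a in(-.009,.009) for b in(-.03,.03) for c in(-.05,.05)]
        h=np.zeros(M.shape,np.uint8); cv2.fillConvexPoly(h,cv2.convexHull(np.array([w2px(s,q)*4+1.5 for q in P]).astype(np.int32)),1); h=h>0
        return -(h&M).sum()/(h|M).sum()
    x0=min(((x,-2.4,a) for x in np.arange(-1,2.1,.5) for a in np.arange(-4,4.1,1)),key=iou)
    f=minimize(iou,x0,method='Nelder-Mead',options=dict(initial_simplex=np.array([x0]*4)+np.vstack([np.zeros(3),.4*np.eye(3)])))
    return r['confidence'],-f.fun,f.x*[10,10,.1]
def prof(z,c=264,r0=200,r1=384,th=18):
    s=cam('wrist');p=s['img'][:,c-6:c+6,:].astype(int).mean(1)
    for r in range(r0,r1):
        if abs(p[r]-p[r-1]).sum()>th: print(r,p[r].round(),*[px2w(s,(c,r),q)[0].round(4) for q in z])
E
python3 - <<'E'
from h import *
print(togo([.585,.170,.11]),robot.get_obs()['ee_rot'],robot.get_obs()['wrist_force'])
print(fitframe())
prof((.066,robot.get_obs()['tool_pos'][2]-.072))
E
```

```text
(array([-0.194,  0.016,  0.354]), array([ 0.477, -0.008, -0.879]), array([-0.034, -0.999, -0.01 ]), array([0.5852, 0.1711, 0.1504]), array([ 0.27, -0.09,  1.74, -0.16,  1.01,  1.93])) [-3.13041715 -0.49774195 -0.03967634] [ 0.01370093 -0.13230384 -1.26194044]
(0.87, np.float64(0.9131629568562792), array([ 1.11705906e+01, -2.19809104e+01, -2.15309881e-04]))
200 [176. 136.  85.] 0.6287 0.6261
201 [210. 164. 104.] 0.6278 0.6253
202 [232. 186. 120.] 0.6269 0.6245
231 [181. 139.  86.] 0.6024 0.601
232 [191. 147.  92.] 0.6016 0.6002
233 [175. 133.  84.] 0.6007 0.5994
234 [117.  88.  55.] 0.5999 0.5986
235 [93. 69. 43.] 0.5991 0.5978
236 [42. 51. 60.] 0.5983 0.597
237 [25. 45. 61.] 0.5974 0.5963
238 [127. 101.  72.] 0.5966 0.5955
239 [143. 108.  68.] 0.5958 0.5947
244 [116.  87.  54.] 0.5917 0.5908
245 [76. 64. 52.] 0.5909 0.59
246 [32. 52. 87.] 0.5901 0.5892
255 [22. 44. 79.] 0.5828 0.5822
256 [24. 35. 58.] 0.582 0.5815
258 [35. 50. 80.] 0.5804 0.5799
259 [ 52.  74. 119.] 0.5796 0.5792
265 [42. 60. 98.] 0.5748 0.5746
267 [34. 48. 78.] 0.5732 0.5731
268 [24. 43. 74.] 0.5724 0.5723
269 [24. 50. 90.] 0.5716 0.5716
271 [ 39.  84. 150.] 0.5701 0.5701
272 [ 44.  95. 169.] 0.5693 0.5693
298 [ 47.  88. 157.] 0.5492 0.5501
299 [71. 29. 50.] 0.5484 0.5494
300 [72. 10.  8.] 0.5476 0.5486
306 [99. 15. 13.] 0.5431 0.5443
312 [164.  31.  27.] 0.5386 0.54
313 [221.  49.  43.] 0.5379 0.5393
316 [187.  45.  40.] 0.5356 0.5372
317 [71. 37. 36.] 0.5349 0.5364
318 [43. 43. 44.] 0.5341 0.5357
352 [56. 56. 56.] 0.5095 0.5121
353 [148. 147. 140.] 0.5088 0.5115
354 [157. 156. 149.] 0.5081 0.5108
```

drive_tool:
  deltas: "-0.03 0.01 0.03 0 0 0 0; -0.06 0.01 0.08 0 0 0 0; -0.1 0.01 0.15 0 0 0 0; -0.13 0.01 0.21 0 0 0 0; -0.13 0.01 0.21 0 0 0 0"

```text
time: 48.75
tool_pos: [0.5821, 0.1699, 0.1221]
ee_rot: [-3.132, -0.492, -0.039]
wrist_force: [0.1, 0.5, -1.1]
width: 0.059
finger_force: 30.0
```

drive_tool:
  deltas: "0 0 0 0 0 0 0; 0 0 0 0 0 0 0"

```text
time: 48.95
tool_pos: [0.5836, 0.1704, 0.125]
ee_rot: [-3.131, -0.497, -0.04]
wrist_force: [-0.1, -0.1, -0.6]
width: 0.0592
finger_force: 30.0
```

```bash
python3 - <<'E'
from h import *
print(togo([.5835,.170,.108]),robot.get_obs()['wrist_force'])
print(fitframe())
prof((.066,robot.get_obs()['tool_pos'][2]-.072),r0=225,r1=300)
E
```

```text
(array([-0.082,  0.005,  0.149]), array([ 0.477, -0.008, -0.879]), array([-0.034, -0.999, -0.01 ]), array([0.5836, 0.1704, 0.125 ]), array([ 0.27, -0.08,  1.78, -0.16,  0.96,  1.94])) [-0.1281707  -0.11545484 -0.63704486]
(0.64, np.float64(0.8790538530199346), array([ 10.21272184, -25.1213188 ,   0.0267382 ]))
231 [166. 126.  78.] 0.5981 0.5995
232 [190. 146.  92.] 0.5973 0.5987
233 [178. 134.  85.] 0.5965 0.5979
234 [119.  89.  55.] 0.5958 0.5971
235 [95. 70. 44.] 0.595 0.5963
236 [42. 51. 60.] 0.5943 0.5956
237 [25. 45. 62.] 0.5935 0.5948
238 [128. 102.  73.] 0.5928 0.594
239 [144. 108.  68.] 0.592 0.5932
244 [117.  88.  55.] 0.5883 0.5893
245 [76. 64. 52.] 0.5876 0.5885
246 [32. 53. 88.] 0.5868 0.5877
252 [21. 36. 61.] 0.5824 0.5831
255 [ 49.  70. 114.] 0.5802 0.5808
256 [ 53.  76. 123.] 0.5795 0.58
262 [42. 60. 97.] 0.5751 0.5754
263 [ 46.  66. 107.] 0.5744 0.5746
265 [26. 37. 60.] 0.5729 0.5731
266 [23. 41. 72.] 0.5722 0.5724
267 [24. 50. 91.] 0.5715 0.5716
269 [ 31.  64. 116.] 0.5701 0.5701
270 [ 43.  93. 165.] 0.5693 0.5693
299 [56. 56. 98.] 0.5489 0.5479
```

drive_tool:
  deltas: "-0.04 0 0.02 0 0 0 0; -0.06 0 0.06 0 0 0 0; -0.08 0 0.1 0 0 0 0; -0.1 0 0.14 0 0 0 0; -0.1 0 0.14 0 0 0 0"

```text
time: 49.6
tool_pos: [0.5805, 0.1703, 0.1061]
ee_rot: [-3.132, -0.494, -0.039]
wrist_force: [-0.5, 0.5, -1.9]
width: 0.059
finger_force: 30.0
```

drive_tool:
  deltas: "0 0 0 0 0 0 0; 0 0 0 0 0 0 0"

```text
time: 49.8
tool_pos: [0.5814, 0.1706, 0.1078]
ee_rot: [-3.131, -0.496, -0.04]
wrist_force: [0.2, -0.3, -0.5]
width: 0.0591
finger_force: 30.0
```

```bash
python3 - <<'E'
from h import *
print(togo([.5835,.170,.108]),robot.get_obs()['wrist_force'])
print(fitframe())
prof((.066,robot.get_obs()['tool_pos'][2]-.072),r0=225,r1=300)
E
```

```text
(array([0.02 , 0.005, 0.009]), array([ 0.476, -0.008, -0.879]), array([-0.034, -0.999, -0.009]), array([0.5814, 0.1706, 0.1078]), array([ 0.27, -0.07,  1.81, -0.17,  0.93,  1.95])) [ 0.18276276 -0.28302974 -0.48557378]
(0.56, np.float64(0.8775731310942578), array([  9.68485592, -20.79375097,   0.03704163]))
231 [218. 170. 107.] 0.5938 0.5972
232 [200. 154.  96.] 0.5931 0.5964
233 [180. 136.  86.] 0.5924 0.5956
234 [120.  90.  56.] 0.5917 0.5948
235 [96. 72. 44.] 0.591 0.5941
236 [43. 52. 61.] 0.5903 0.5933
237 [26. 46. 63.] 0.5896 0.5925
238 [129. 104.  74.] 0.5889 0.5917
239 [145. 110.  70.] 0.5882 0.5909
244 [119.  90.  56.] 0.5847 0.587
245 [77. 66. 53.] 0.584 0.5862
246 [32. 53. 89.] 0.5833 0.5854
247 [23. 45. 81.] 0.5826 0.5847
248 [24. 35. 57.] 0.582 0.5839
251 [ 51.  72. 117.] 0.5799 0.5816
258 [43. 61. 98.] 0.5751 0.5762
259 [ 48.  68. 109.] 0.5744 0.5754
261 [33. 48. 77.] 0.5731 0.5739
262 [23. 32. 50.] 0.5724 0.5731
263 [23. 44. 78.] 0.5717 0.5724
264 [24. 51. 93.] 0.5711 0.5716
266 [ 29.  61. 111.] 0.5697 0.5701
267 [ 44.  94. 166.] 0.569 0.5693
298 [64. 41. 70.] 0.5486 0.5463
299 [77. 15. 16.] 0.548 0.5456
```

drive_tool:
  deltas: "0 0 0 0 0 0 76; 0 0 0 0 0 0 76; 0 0 0 0 0 0 76; 0 0 0 0 0 0 76; 0 0 0 0 0 0 76"

```text
time: 50.45
tool_pos: [0.5813, 0.1706, 0.1078]
ee_rot: [-3.131, -0.496, -0.04]
wrist_force: [-0.0, 0.1, 0.1]
width: 0.076
finger_force: 0.0
```

```bash
python3 - <<'E'
from h import *
t=robot.get_obs()['tool_pos'];print(t,robot.get_obs()['wrist_force'])
print(fitframe())
for c in('top','scene'):
    s=cam(c);print([px2w(s,q['xy'],.084).round(4) for q in finder.landmark_of(c,'handle')[:1]])
E
```

```text
[0.58127982 0.170552   0.10779471] [-0.0226845   0.12926694  0.05473889]
(0.66, np.float64(0.7785010555946517), array([ 10.01273148, -24.73263889,   0.11915509]))
[array([0.5372, 0.1802, 0.084 ])]
[array([0.5405, 0.1703, 0.084 ])]
```

drive_tool:
  deltas: "0 0 -0.1 0 0 0 76; 0 0 -0.3 0 0 0 76; 0 0 -0.6 0 0 0 76; 0 0 -1 0 0 0 76; 0 0 -1 0 0 0 76"

```text
time: 51.25
tool_pos: [0.5353, 0.1726, 0.204]
ee_rot: [-3.126, -0.508, -0.041]
wrist_force: [0.9, 1.0, 0.5]
width: 0.0762
finger_force: 0.0
```

drive_tool:
  deltas: "0 0 0 0 -0.09 0 60; 0 0 0 0 -0.18 0 60; 0 0 0 0 -0.27 0 60; 0 0 0 0 -0.316 0 60; 0 0 0 0 -0.316 0 60"

```text
time: 51.75
tool_pos: [0.5353, 0.1707, 0.194]
ee_rot: [-3.133, 0.002, -0.036]
wrist_force: [-0.0, -0.9, 0.0]
width: 0.06
finger_force: 0.0
```

```bash
python3 - <<'E'
from h import *
print(togo([.5365,.171,.1]),robot.get_obs()['ee_rot'])
s=cam('wrist')
for n,z in [('handle',.084)]:
    print(n,[(np.round(r['confidence'],2),np.round(r['xy']),np.round(px2w(s,r['xy'],z),4)) for r in finder.landmark_of('wrist',n)[:2]])
for r in finder.masks_of('wrist','frame_b'):
    ys,xs=np.nonzero(r['region']); 
    if len(xs)<50: continue
    print(round(r['confidence'],2),len(xs),'cols',xs.min(),xs.max(),'rows',ys.min(),ys.max(),'at z.124:',px2w(s,(xs.mean(),ys.max()),.124).round(4),px2w(s,(xs.mean(),ys.min()),.124).round(4), s['img'][ys,xs].mean(0).round())
E
```

```text
(array([0.014, 0.005, 0.94 ]), array([-0.002,  0.009, -1.   ]), array([-0.036, -0.999, -0.009]), array([0.5353, 0.1707, 0.194 ]), array([0.2 , 0.12, 1.36, 0.01, 1.66, 1.81])) [-3.13290367e+00  2.48063406e-03 -3.60713320e-02]
handle [(np.float64(0.63), array([262., 194.]), array([0.5346, 0.1702, 0.084 ]))]
0.92 5421 cols 209 300 rows 0 62 at z.124: [0.6412 0.1716 0.124 ] [0.6796 0.1701 0.124 ] [103.  68.  43.]
0.83 2244 cols 219 299 rows 113 141 at z.124: [0.5867 0.1707 0.124 ] [0.6068 0.1699 0.124 ] [186. 145.  92.]
```

drive_tool:
  deltas: "0 0 0.4 0 0 0 60; 0 0 0.75 0 0 0 60; 0 0 0.75 0 0 0 60; 0 0 0.75 0 0 0 60"

```text
time: 52.3
tool_pos: [0.5326, 0.1723, 0.121]
ee_rot: [-3.132, 0.0, -0.034]
wrist_force: [0.9, -0.8, -0.4]
width: 0.06
finger_force: 0.0
```

drive_tool:
  deltas: "0 0 0.4 0 0 0 60; 0 0 0.65 0 0 0 60; 0 0 0.65 0 0 0 0; 0 0 0.65 0 0 0 0; 0 0 0.65 0 0 0 0"

```text
time: 52.8
tool_pos: [0.5357, 0.1732, 0.059]
ee_rot: [-3.131, -0.006, -0.034]
wrist_force: [-0.3, 0.6, 1.1]
width: 0.0392
finger_force: 0.0
```

drive_tool:
  deltas: "0 0 0 0 0 0 0; 0 0 0 0 0 0 0; -0.05 0 0 0 0 0 0; -0.1 0 0 0 0 0 0; -0.16 0 0 0 0 0 0"

```text
time: 53.3
tool_pos: [0.5198, 0.1728, 0.0581]
ee_rot: [-3.132, -0.006, -0.035]
wrist_force: [2.1, -1.8, 6.1]
width: 0.0283
finger_force: 30.0
```

drive_tool:
  deltas: "-0.07 0 0 0 0 0 0; -0.14 0 0 0 0 0 0; -0.21 0 0 0 0 0 0; -0.28 0 0 0 0 0 0; -0.35 0 0 0 0 0 0"

```text
time: 53.8
tool_pos: [0.4846, 0.1744, 0.058]
ee_rot: [-3.132, -0.006, -0.035]
wrist_force: [1.6, -1.3, 6.5]
width: 0.0277
finger_force: 30.1
```

drive_tool:
  deltas: "-0.07 0 0 0 0 0 0; -0.14 0 0 0 0 0 0; -0.2 0 0 0 0 0 0; -0.25 0 0 0 0 0 0; -0.28 0 0 0 0 0 0"

```text
time: 54.3
tool_pos: [0.4564, 0.1757, 0.0581]
ee_rot: [-3.131, -0.006, -0.035]
wrist_force: [2.5, -0.4, 6.0]
width: 0.028
finger_force: 30.1
```

drive_tool:
  deltas: "-0.03 0 0 0 0 0 0; -0.05 0 0 0 0 0 0; -0.05 0 0 0 0 0 0"

```text
time: 54.6
tool_pos: [0.4548, 0.1758, 0.0581]
ee_rot: [-3.131, -0.013, -0.035]
wrist_force: [10.5, 0.5, 1.2]
width: 0.0281
finger_force: 30.1
```

drive_tool:
  deltas: "0.04 0 0 0 0 0 0; 0.04 0 0 0 0 0 60; 0.04 0 0 0 0 0 60; 0.04 0 0 0 0 0 60; 0.04 0 0 0 0 0 60"

```text
time: 55.1
tool_pos: [0.4529, 0.1754, 0.0549]
ee_rot: [-3.132, 0.002, -0.034]
wrist_force: [-0.1, -0.8, 0.7]
width: 0.0565
finger_force: 0.0
```

drive_tool:
  deltas: "0 0 -0.5 0 0 0 60; 0 0 -0.9 0 0 0 60; 0 0 -0.9 0 0 0 60; 0 0 -0.9 0 0 0 60"

```text
time: 55.5
tool_pos: [0.4541, 0.1748, 0.1464]
ee_rot: [-3.131, -0.002, -0.034]
wrist_force: [0.3, -0.0, -0.8]
width: 0.0602
finger_force: 0.0
```

drive_tool:
  deltas: "0.4 0 -0.5 0 0 0 90; 0.8 0 -0.8 0 0 0 90; 0.8 0 -0.8 0 0 0 90; 0.8 0 -0.8 0 0 0 90; 0.8 0 -0.8 0 0 0 90"

```text
time: 56.0
tool_pos: [0.5323, 0.1709, 0.2229]
ee_rot: [-3.133, 0.005, -0.034]
wrist_force: [0.5, -0.7, -0.2]
width: 0.0897
finger_force: 0.0
```

```bash
python3 - <<'E'
from h import *
o=robot.get_obs();print(o['tool_pos'],o['ee_rot'])
s=cam('wrist')
for n,z in [('handle',.084),('bay1',.024)]:
    print(n,[(np.round(r['confidence'],2),np.round(r['xy']),np.round(px2w(s,r['xy'],z),4)) for r in finder.landmark_of('wrist',n)[:5]])
for r in finder.masks_of('wrist','frame_b'):
    ys,xs=np.nonzero(r['region']); 
    if len(xs)<50: continue
    print(round(r['confidence'],2),len(xs),'cols',xs.min(),xs.max(),'rows',ys.min(),ys.max(),'at z.124:',px2w(s,(xs.mean(),ys.max()),.124).round(4),px2w(s,(xs.mean(),ys.min()),.124).round(4), s['img'][ys,xs].mean(0).round())
prof((.066,.11,.124),c=262,r0=0,r1=200)
E
```

```text
[0.53231957 0.17089028 0.22285598] [-3.13319667  0.00529962 -0.03448336]
handle [(np.float64(0.98), array([264., 257.]), array([0.4556, 0.1706, 0.084 ]))]
bay1 [(np.float64(0.58), array([260., 157.]), array([0.5499, 0.1727, 0.024 ]))]
0.79 2625 cols 225 292 rows 183 224 at z.124: [0.5072 0.1739 0.124 ] [0.5445 0.1726 0.124 ] [98. 72. 46.]
0 [237. 236. 231.] 0.6987 0.6875 0.6839
62 [178. 181. 179.] 0.6467 0.6423 0.6409
63 [ 72.  86. 116.] 0.6458 0.6415 0.6402
64 [ 50.  70. 113.] 0.645 0.6408 0.6395
71 [ 44.  63. 102.] 0.6388 0.6354 0.6343
72 [38. 55. 89.] 0.6379 0.6346 0.6336
73 [22. 30. 50.] 0.637 0.6339 0.6329
74 [20. 21. 28.] 0.6361 0.6331 0.6321
75 [108.  70.  45.] 0.6352 0.6323 0.6314
76 [90. 55. 34.] 0.6343 0.6315 0.6306
78 [79. 45. 28.] 0.6325 0.63 0.6291
79 [113.  72.  46.] 0.6316 0.6292 0.6284
80 [148. 102.  65.] 0.6307 0.6284 0.6277
148 [122.  81.  51.] 0.566 0.5722 0.5741
149 [82. 47. 29.] 0.565 0.5713 0.5733
151 [74. 39. 24.] 0.563 0.5695 0.5716
164 [29. 38. 60.] 0.5497 0.558 0.5606
165 [23. 48. 85.] 0.5487 0.5571 0.5598
167 [20. 33. 56.] 0.5466 0.5553 0.5581
168 [18. 26. 42.] 0.5456 0.5544 0.5572
175 [29. 41. 66.] 0.5383 0.5481 0.5512
183 [54. 42. 36.] 0.5298 0.5407 0.5442
184 [73. 51. 33.] 0.5287 0.5398 0.5433
```

```bash
python3 - <<'E'
from h import *
from scipy.optimize import fsolve
s=cam('wrist')
def ray(r):
    a=px2w(s,(262,r),.0)[[0,2]];b=px2w(s,(262,r),.2)[[0,2]];return lambda z:a+(b-a)*z/.2
rb,rc=ray(148.5),ray(164)
def geo(u):
    B=rb(u[0]);th=u[1];D=B+.1*np.array([np.sin(th),-np.cos(th)]);C=B-.018*np.array([np.cos(th),np.sin(th)]);return B,C,D
for xd in (.635,.637,.640):
    f=lambda u:[geo(u)[1][0]-rc(geo(u)[1][1])[0],geo(u)[2][0]-xd]
    for g in ((.11,.4),(.09,.7)):
        u,_,ok,_=fsolve(f,g,full_output=1);B,C,D=geo(u);print(xd,ok,'theta deg',np.degrees(u[1]).round(1),'B',B.round(4),'C',C.round(4),'D',D.round(4))
# y extent
p=s['img'][120].astype(int);d=np.abs(np.diff(p,axis=0)).sum(1);print([c for c in range(190,330) if d[c]>40],px2w(s,(222,120),.1)[1],px2w(s,(292,120),.1)[1])
E
```

```text
0.635 1 theta deg 36.4 B [0.5757 0.1364] C [0.5612 0.1257] D [0.635  0.0558]
0.635 1 theta deg 36.4 B [0.5757 0.1364] C [0.5612 0.1257] D [0.635  0.0558]
0.637 1 theta deg 37.3 B [0.5764 0.1411] C [0.5621 0.1302] D [0.637  0.0616]
0.637 1 theta deg 37.3 B [0.5764 0.1411] C [0.5621 0.1302] D [0.637  0.0616]
0.64 1 theta deg 38.7 B [0.5774 0.1485] C [0.5634 0.1372] D [0.64   0.0705]
0.64 1 theta deg 38.7 B [0.5774 0.1485] C [0.5634 0.1372] D [0.64   0.0705]
[212, 213, 214, 217, 218, 219, 220, 221, 222, 231, 286, 287, 288, 289, 290, 291, 300, 301, 302, 303, 304, 305, 309, 311, 312, 313] 0.20422939634313392 0.1423640728774025
```

drive_tool:
  deltas: "0.07 -0.02 0 0 0.08 0 90; 0.07 -0.02 0.1 0 0.16 0 90; 0.07 -0.02 0.25 0 0.24 0 90; 0.07 -0.02 0.4 0 0.32 0 90; 0.07 -0.02 0.51 0 0.4 0 90"

```text
time: 56.8
tool_pos: [0.5399, 0.1734, 0.1745]
ee_rot: [-3.129, -0.633, -0.041]
wrist_force: [0.8, -0.3, -0.1]
width: 0.0899
finger_force: 0.0
```

drive_tool:
  deltas: "0 0 0 0 0 0 90; 0 0 0 0 0 0 90"

```text
time: 57.0
tool_pos: [0.54, 0.1735, 0.1745]
ee_rot: [-3.13, -0.626, -0.04]
wrist_force: [0.4, -0.2, 0.8]
width: 0.09
finger_force: 0.0
```

```bash
python3 - <<'E'
from h import *
print(togo([.5863,.173,.107]),robot.get_obs()['ee_rot'])
s=cam('wrist')
for r in finder.masks_of('wrist','frame_b'):
    ys,xs=np.nonzero(r['region']); 
    if len(xs)<50: continue
    k=ys>ys.max()-6
    print(round(r['confidence'],2),len(xs),'cols',xs.min(),xs.max(),'rows',ys.min(),ys.max(),s['img'][ys,xs].mean(0).round(), w2px(s,[.5685,.173,.131]),w2px(s,[.5612,.173,.1257]),w2px(s,[.576,.173,.137]), px2w(s,(xs[k].mean(),ys.max()),.126))
prof((.126,.137),c=262,r0=100,r1=300)
E
```

```text
(array([-0.021, -0.005,  0.818]), array([ 0.586, -0.012, -0.81 ]), array([-0.034, -0.999, -0.009]), array([0.54  , 0.1735, 0.1745]), array([ 0.34, -0.27,  1.89, -0.26,  0.94,  2.04])) [-3.13042686 -0.62610119 -0.0400779 ]
0.92 2465 cols 219 305 rows 283 311 [188. 145.  92.] [260.55932952 217.51261821] [260.94929962 229.14188481] [260.14247144 205.07500827] [0.50468651 0.17426577 0.126     ]
0.66 4262 cols 216 299 rows 171 228 [85. 54. 34.] [260.55932952 217.51261821] [260.94929962 229.14188481] [260.14247144 205.07500827] [0.56202732 0.17431905 0.126     ]
117 [214. 212. 204.] 0.6649 0.6576
118 [222. 221. 212.] 0.6639 0.6566
168 [126. 133. 144.] 0.6171 0.6119
169 [ 54.  70. 105.] 0.6162 0.6111
174 [37. 52. 84.] 0.6118 0.6069
175 [42. 59. 96.] 0.6109 0.6061
176 [34. 49. 79.] 0.6101 0.6052
177 [23. 32. 52.] 0.6092 0.6044
178 [84. 64. 50.] 0.6084 0.6036
179 [116.  81.  52.] 0.6075 0.6028
209 [103.  69.  44.] 0.5826 0.579
210 [56. 32. 20.] 0.5818 0.5782
211 [48. 26. 16.] 0.581 0.5774
214 [69. 36. 22.] 0.5786 0.5752
235 [42. 25. 18.] 0.5623 0.5596
236 [24. 43. 76.] 0.5615 0.5589
238 [19. 32. 55.] 0.56 0.5574
256 [20. 43. 78.] 0.5467 0.5447
267 [ 38.  82. 148.] 0.5388 0.5372
277 [ 34.  70. 127.] 0.5318 0.5305
278 [36. 54. 88.] 0.5311 0.5298
279 [41. 59. 96.] 0.5304 0.5292
280 [ 46.  65. 106.] 0.5297 0.5285
288 [34. 48. 78.] 0.5243 0.5233
289 [23. 32. 51.] 0.5236 0.5226
290 [128.  96.  61.] 0.5229 0.522
291 [176. 133.  83.] 0.5222 0.5214
292 [215. 168. 105.] 0.5216 0.5207
293 [225. 176. 112.] 0.5209 0.5201
```

drive_tool:
  deltas: "0 0 0.2 0 0 0 90; 0 0 0.4 0 0 0 90; 0 0 0.6 0 0 0 90; 0 0 0.78 0 0 0 90; 0 0 0.78 0 0 0 90"

```text
time: 57.65
tool_pos: [0.5889, 0.1719, 0.1118]
ee_rot: [-3.13, -0.627, -0.043]
wrist_force: [0.0, 0.0, 0.0]
width: 0.0897
finger_force: 0.0
```

drive_tool:
  deltas: "0 0 0 0 0 0 0; 0 0 0 0 0 0 0; 0 0 0 0 0 0 0; 0 0 0 0 0 0 0; 0 0 0 0 0 0 0"

```text
time: 58.15
tool_pos: [0.5868, 0.1728, 0.1127]
ee_rot: [-3.129, -0.63, -0.042]
wrist_force: [-1.5, -0.1, 2.2]
width: 0.0598
finger_force: 30.0
```

```bash
python3 - <<'E'
from h import *
print(togo([.5863,.173,.107]),robot.get_obs()['ee_rot'],robot.get_obs()['wrist_force'],robot.get_obs()['width'])
E
```

```text
(array([-0.038, -0.002,  0.044]), array([ 0.589, -0.012, -0.808]), array([-0.034, -0.999, -0.01 ]), array([0.5868, 0.1728, 0.1127]), array([ 0.3 , -0.12,  1.9 , -0.27,  0.77,  2.04])) [-3.12876663 -0.62990467 -0.04155222] [-1.51129314 -0.07528773  2.20814134] 0.0598019799892776
```

drive_tool:
  deltas: "0 0 -0.1 0 0 0 0; 0 0 -0.25 0 0 0 0; 0 0 -0.4 0 0 0 0; 0.2 0 -0.7 0 0 0 0; 0.47 0 -0.95 0 0 0 0"

```text
time: 58.65
tool_pos: [0.566, 0.1717, 0.2147]
ee_rot: [-3.132, -0.623, -0.04]
wrist_force: [1.2, -0.1, -0.7]
width: 0.0597
finger_force: 30.0
```

drive_tool:
  deltas: "0.2 0 -0.1 0 -0.08 0 0; 0.2 0 -0.1 0 -0.16 0 0; 0.2 0 -0.1 0 -0.24 0 0; 0.2 0 -0.1 0 -0.32 0 0; 0.2 0 -0.1 0 -0.4 0 0"

```text
time: 59.15
tool_pos: [0.5783, 0.1714, 0.2372]
ee_rot: [-3.132, 0.004, -0.034]
wrist_force: [0.4, -0.2, -0.7]
width: 0.0599
finger_force: 30.0
```

drive_tool:
  deltas: "0 0 0 0 -0.02 0 0; 0 0 0 0 -0.02 0 0"

```text
time: 59.35
tool_pos: [0.5794, 0.171, 0.2341]
ee_rot: [-3.133, 0.035, -0.035]
wrist_force: [-0.0, -0.1, -0.9]
width: 0.06
finger_force: 30.0
```

```bash
python3 - <<'E'
from h import *
print(togo([.624,.171,.18]),robot.get_obs()['ee_rot'],robot.get_obs()['wrist_force'],robot.get_obs()['width'])
print(fitframe())
prof((.066,robot.get_obs()['tool_pos'][2]+.03,robot.get_obs()['tool_pos'][2]-.07),c=262,r0=60,r1=384,th=25)
E
```

```text
(array([ 0.464, -0.011,  0.525]), array([-0.035,  0.01 , -0.999]), array([-0.035, -0.999, -0.008]), array([0.5794, 0.171 , 0.2341]), array([0.18, 0.23, 1.15, 0.02, 1.79, 1.79])) [-3.13312052  0.03515422 -0.03491683] [-0.0123308  -0.12416176 -0.85808767] 0.05998704475045608
(0.7, np.float64(0.7199269252388982), array([  5.3079561 , -21.13786008,   0.16486283]))
104 [213. 217. 214.] 0.6499 0.6583 0.6541
105 [ 79. 103. 145.] 0.6489 0.6579 0.6534
106 [26. 44. 76.] 0.648 0.6575 0.6527
107 [23. 32. 52.] 0.647 0.6571 0.6521
108 [35. 50. 81.] 0.646 0.6567 0.6514
109 [ 48.  68. 110.] 0.6451 0.6563 0.6507
117 [34. 48. 78.] 0.6373 0.653 0.6451
118 [ 46.  98. 174.] 0.6363 0.6526 0.6444
138 [ 37.  73. 129.] 0.6162 0.6441 0.6301
139 [23. 35. 60.] 0.6152 0.6437 0.6294
144 [44. 61. 99.] 0.61 0.6415 0.6257
145 [ 51.  72. 116.] 0.609 0.6411 0.625
151 [ 46.  66. 106.] 0.6027 0.6384 0.6205
152 [28. 40. 64.] 0.6017 0.638 0.6198
153 [24. 50. 89.] 0.6006 0.6375 0.619
169 [22. 36. 62.] 0.5836 0.6303 0.6069
170 [20. 29. 46.] 0.5825 0.6299 0.6061
178 [30. 43. 69.] 0.5738 0.6262 0.5999
186 [24. 49. 89.] 0.5649 0.6225 0.5936
194 [47. 53. 66.] 0.5559 0.6187 0.5872
195 [77. 56. 40.] 0.5548 0.6182 0.5864
256 [45. 27. 17.] 0.4814 0.5872 0.5342
288 [193.  30.  26.] 0.4392 0.5694 0.5041
289 [164.  24.  21.] 0.4378 0.5688 0.5032
290 [128.  40.  38.] 0.4364 0.5683 0.5022
291 [90. 78. 80.] 0.4351 0.5677 0.5012
308 [101.  99. 102.] 0.4114 0.5577 0.4843
309 [130. 127. 130.] 0.4099 0.5571 0.4833
316 [107. 106. 108.] 0.3999 0.5529 0.4762
317 [45. 44. 45.] 0.3985 0.5522 0.4752
318 [31. 31. 32.] 0.397 0.5516 0.4741
353 [137. 134. 138.] 0.3443 0.5294 0.4366
369 [137. 135. 138.] 0.3188 0.5186 0.4185
```

drive_tool:
  deltas: "0.15 0 0 0 0 0 0; 0.3 0 0 0 0 0 0; 0.48 -0.01 0.2 0 0 0 0; 0.48 -0.01 0.5 0 0 0 0; 0.48 -0.01 0.7 0 0 0 0"

```text
time: 60.0
tool_pos: [0.6235, 0.1716, 0.163]
ee_rot: [-3.133, 0.033, -0.034]
wrist_force: [-0.1, 0.9, -2.1]
width: 0.0597
finger_force: 30.0
```

drive_tool:
  deltas: "0 0 0 0 0 0 0; 0 0 0 0 0 0 0; 0 0 0 0 0 0 0"

```text
time: 60.3
tool_pos: [0.6253, 0.1718, 0.1671]
ee_rot: [-3.131, 0.028, -0.034]
wrist_force: [1.0, -0.2, -0.8]
width: 0.0594
finger_force: 30.0
```

```bash
python3 - <<'E'
from h import *
t=robot.get_obs()['tool_pos']
print(togo([.625,.1705,.109]),robot.get_obs()['wrist_force'])
prof((.066,t[2]+.027,t[2]-.073),c=262,r0=60,r1=300,th=25)
E
```

```text
(array([0.013, 0.019, 0.58 ]), array([-0.027,  0.011, -1.   ]), array([-0.034, -0.999, -0.01 ]), array([0.6253, 0.1718, 0.1671]), array([0.17, 0.34, 1.15, 0.02, 1.68, 1.78])) [ 1.0019821  -0.24453343 -0.77784386]
154 [182. 181. 175.] 0.6598 0.6832 0.6649
155 [165. 165. 159.] 0.6589 0.6827 0.6641
156 [151. 151. 144.] 0.6581 0.6823 0.6634
157 [72. 82. 93.] 0.6572 0.6818 0.6626
158 [24. 41. 67.] 0.6564 0.6814 0.6619
161 [19. 28. 45.] 0.6538 0.68 0.6596
170 [28. 40. 64.] 0.6461 0.6758 0.6526
180 [22. 42. 75.] 0.6373 0.6711 0.6447
194 [25. 34. 52.] 0.6248 0.6644 0.6335
195 [30. 19. 18.] 0.6239 0.6639 0.6326
197 [51. 33. 21.] 0.6221 0.6629 0.631
198 [74. 51. 32.] 0.6211 0.6624 0.6302
256 [41. 24. 15.] 0.5652 0.6323 0.5799
288 [43. 58. 93.] 0.5315 0.6142 0.5496
289 [65. 53. 52.] 0.5304 0.6136 0.5486
290 [76. 53. 35.] 0.5293 0.613 0.5477
```

drive_tool:
  deltas: "0 0.01 0.06 0 0 0 0; 0 0.01 0.14 0 0 0 0; 0.01 0.01 0.22 0 0 0 0; 0.01 0.01 0.3 0 0 0 0; 0.01 0.01 0.36 0 0 0 0"

```text
time: 60.85
tool_pos: [0.624, 0.1708, 0.1266]
ee_rot: [-3.133, 0.034, -0.034]
wrist_force: [-0.7, -0.1, -1.5]
width: 0.0598
finger_force: 30.0
```

drive_tool:
  deltas: "0 0 0 0 0 0 0; 0 0 0 0 0 0 0; 0 0 0 0 0 0 0"

```text
time: 61.15
tool_pos: [0.6249, 0.1709, 0.1288]
ee_rot: [-3.132, 0.031, -0.034]
wrist_force: [0.2, -0.1, -1.7]
width: 0.0597
finger_force: 30.0
```

drive_tool:
  deltas: "0 0 0.05 0 0 0 0; 0 0 0.1 0 0 0 0; 0 0 0.16 0 0 0 0; 0 0 0.21 0 0 0 0; 0 0 0.21 0 0 0 0"

```text
time: 61.65
tool_pos: [0.6231, 0.1709, 0.1057]
ee_rot: [-3.133, 0.034, -0.034]
wrist_force: [0.3, 0.4, -1.9]
width: 0.0598
finger_force: 30.0
```

drive_tool:
  deltas: "0 0 0 0 0 0 0; 0 0 0 0 0 0 0; 0 0 0 0 0 0 0"

```text
time: 61.95
tool_pos: [0.6242, 0.1711, 0.1077]
ee_rot: [-3.132, 0.031, -0.034]
wrist_force: [0.5, -0.8, -0.9]
width: 0.0595
finger_force: 30.0
```

```bash
python3 - <<'E'
from h import *
t=robot.get_obs()['tool_pos']
print(togo([.625,.1705,.109]),robot.get_obs()['wrist_force'])
prof((.066,t[2]+.027,t[2]-.073),c=262,r0=100,r1=300,th=25)
E
```

```text
(array([ 0.008,  0.005, -0.013]), array([-0.031,  0.011, -0.999]), array([-0.034, -0.999, -0.01 ]), array([0.6242, 0.1711, 0.1077]), array([0.17, 0.36, 1.24, 0.02, 1.57, 1.78])) [ 0.46607933 -0.8235207  -0.90366985]
163 [163. 162. 155.] 0.6634 0.6781 0.6566
164 [144. 143. 136.] 0.6627 0.6776 0.6559
169 [69. 78. 89.] 0.6593 0.6753 0.652
170 [22. 38. 63.] 0.6586 0.6748 0.6512
174 [19. 28. 46.] 0.6559 0.673 0.6481
200 [67. 48. 36.] 0.6376 0.6604 0.6272
250 [58. 39. 25.] 0.5998 0.6346 0.5839
256 [38. 22. 14.] 0.595 0.6313 0.5784
288 [ 49.  68. 109.] 0.5684 0.6131 0.548
292 [22. 34. 58.] 0.565 0.6108 0.5441
293 [19. 26. 43.] 0.5641 0.6102 0.5431
```

drive_tool:
  deltas: "0 0 0 0 0 0 78; 0 0 0 0 0 0 78; 0 0 0 0 0 0 78; 0 0 0 0 0 0 78; 0 0 0 0 0 0 78"

```text
time: 62.5
tool_pos: [0.624, 0.171, 0.1074]
ee_rot: [-3.132, 0.032, -0.034]
wrist_force: [-0.2, 0.4, 0.2]
width: 0.0781
finger_force: 0.0
```

drive_tool:
  deltas: "0 0 -0.1 0 0 0 78; 0 0 -0.3 0 0 0 78; 0 0 -0.6 0 0 0 78; 0 0 -1 0 0 0 78; 0 0 -1 0 0 0 78"

```text
time: 63.0
tool_pos: [0.6301, 0.1705, 0.2159]
ee_rot: [-3.129, 0.018, -0.034]
wrist_force: [-0.2, 0.4, 0.8]
width: 0.0778
finger_force: 0.0
```

drive_tool:
  deltas: "-0.5 0 0 0 0 0 94; -1 0 -0.3 0 0 0 94; -1 0 -0.3 0 0 0 94; -1 0 -0.3 0 0 0 94"

```text
time: 63.4
tool_pos: [0.5282, 0.1735, 0.2429]
ee_rot: [-3.131, 0.027, -0.033]
wrist_force: [0.4, -0.6, 0.8]
width: 0.0939
finger_force: 0.0
```

```bash
python3 - <<'E'
from h import *
t=robot.get_obs()['tool_pos'];print(t,robot.get_obs()['ee_rot'])
s=cam('wrist')
for n,z in [('handle',.084)]:
    print(n,[(np.round(r['confidence'],2),np.round(r['xy']),np.round(px2w(s,r['xy'],z),4)) for r in finder.landmark_of('wrist',n)[:2]])
for r in finder.masks_of('wrist','frame_b'):
    ys,xs=np.nonzero(r['region']); 
    if len(xs)<50: continue
    print(round(r['confidence'],2),len(xs),'cols',xs.min(),xs.max(),'rows',ys.min(),ys.max(),'at z.124:',px2w(s,(xs.mean(),ys.max()),.124).round(4),px2w(s,(xs.mean(),ys.min()),.124).round(4), s['img'][ys,xs].mean(0).round())
prof((.066,.124),c=262,r0=0,r1=250,th=25)
[print(f) for f in frames('top')+frames('scene')]
E
```

```text
[0.52822838 0.17347753 0.24285411] [-3.13105604  0.02659468 -0.03338156]
handle [(np.float64(0.89), array([262., 240.]), array([0.457 , 0.1753, 0.084 ]))]
0.87 2187 cols 243 306 rows 171 209 at z.124: [0.5073 0.1626 0.124 ] [0.5437 0.1619 0.124 ] [101.  74.  47.]
0.69 1723 cols 224 295 rows 63 88 at z.124: [0.6155 0.1725 0.124 ] [0.6351 0.1718 0.124 ] [75. 41. 27.]
0.5 12067 cols 217 313 rows 55 248 at z.124: [0.4675 0.1745 0.124 ] [0.6412 0.1692 0.124 ] [ 49.  64. 100.]
0 [239. 238. 233.] 0.693 0.68
55 [123. 129. 137.] 0.6459 0.6407
56 [ 52.  71. 108.] 0.645 0.6399
63 [55. 42. 49.] 0.6386 0.6347
64 [73. 39. 25.] 0.6377 0.6339
65 [88. 47. 29.] 0.6368 0.6332
85 [53. 28. 18.] 0.6183 0.6177
86 [36. 20. 13.] 0.6173 0.6169
88 [25. 48. 85.] 0.6154 0.6153
92 [ 33.  70. 125.] 0.6116 0.6122
93 [28. 51. 88.] 0.6107 0.6114
94 [41. 58. 94.] 0.6097 0.6106
95 [ 48.  69. 112.] 0.6088 0.6098
102 [42. 60. 96.] 0.602 0.6041
103 [28. 42. 68.] 0.601 0.6033
104 [24. 49. 89.] 0.6001 0.6025
105 [ 44.  96. 171.] 0.5991 0.6017
126 [25. 43. 77.] 0.5782 0.5843
127 [21. 30. 49.] 0.5772 0.5835
130 [37. 52. 84.] 
[... 461 characters left out ...]
46. 83.] 0.4864 0.5077
214 [ 33.  72. 130.] 0.4816 0.5038
215 [61. 46. 76.] 0.4805 0.5028
216 [84. 18. 22.] 0.4793 0.5018
233 [127.  18.  16.] 0.4586 0.4846
234 [169.  25.  22.] 0.4574 0.4836
235 [188.  30.  26.] 0.4562 0.4825
248 [177.  26.  23.] 0.4398 0.4689
249 [145.  91.  91.] 0.4386 0.4679
(0.87, array([378., 178.]), 603, -293, 101, 64, -10.5, array([245., 244., 236.]))
(0.31, array([228., 124.]), 659, 190, 450, 384, -2.3, array([175., 181., 176.]))
(0.77, array([298., 177.]), 601, 212, 112, 38, -82.9, array([108.,  83.,  72.]))
(0.67, array([186., 307.]), 605, -295, 103, 59, -11.6, array([239., 235., 226.]))
(0.6, array([266., 160.]), 486, 208, 99, 51, 88.7, array([112.,  92.,  75.]))
```

drive_tool:
  deltas: "0 0 0 0 0.017 0.05 94; 0 0 0 0 0.017 0.099 94; 0 0 0 0 0.017 0.099 94"

```text
time: 64.1
tool_pos: [0.5283, 0.173, 0.24]
ee_rot: [-3.135, 0.007, -0.19]
wrist_force: [-0.7, 0.3, -0.0]
width: 0.0943
finger_force: 0.0
```

drive_tool:
  deltas: "0.2 0.4 0 0 0 0 94; 0.37 0.9 0 0 0 0 94; 0.37 0.9 0 0 0 0 94; 0.37 0.9 0 0 0 0 94"

```text
time: 64.5
tool_pos: [0.5478, 0.0766, 0.2392]
ee_rot: [-3.135, 0.007, -0.191]
wrist_force: [-0.4, -0.4, 0.1]
width: 0.094
finger_force: 0.0
```

drive_tool:
  deltas: "0.2 0.4 0 0 0 0 94; 0.37 0.9 0 0 0 0 94; 0.37 0.9 0 0 0 0 94; 0.37 0.9 0 0 0 0 94"

```text
time: 64.9
tool_pos: [0.5669, -0.0173, 0.2385]
ee_rot: [-3.134, 0.007, -0.19]
wrist_force: [-0.0, 1.1, -0.0]
width: 0.0941
finger_force: 0.0
```

drive_tool:
  deltas: "0.2 0.4 0 0 0 0 94; 0.37 0.9 0.2 0 0 0 94; 0.37 0.9 0.2 0 0 0 94; 0.37 0.9 0.2 0 0 0 94"

```text
time: 65.3
tool_pos: [0.5858, -0.1116, 0.2167]
ee_rot: [-3.134, 0.009, -0.189]
wrist_force: [0.5, -0.4, 0.3]
width: 0.0939
finger_force: 0.0
```

drive_tool:
  deltas: "0.2 0.4 0 0 0 0 94; 0.37 0.9 0.2 0 0 0 94; 0.37 0.9 0.2 0 0 0 94; 0.37 0.9 0.2 0 0 0 94"

```text
time: 65.7
tool_pos: [0.6054, -0.2065, 0.1965]
ee_rot: [-3.133, 0.008, -0.189]
wrist_force: [0.8, -0.2, -0.5]
width: 0.0938
finger_force: 0.0
```

drive_tool:
  deltas: "0.2 0.4 0 0 0 0 94; 0.2 0.8 0.2 0 0 0 94; 0.2 0.8 0.2 0 0 0 94; 0.2 0.8 0.2 0 0 0 94"

```text
time: 66.1
tool_pos: [0.6101, -0.2879, 0.177]
ee_rot: [-3.133, 0.006, -0.188]
wrist_force: [0.7, -0.5, 0.2]
width: 0.0941
finger_force: 0.0
```

```bash
python3 - <<'E'
from h import *
fs=frames('wrist')
[print(f) for f in fs]
print(togo([.628,-.2987,.1]),robot.get_obs()['ee_rot'])
E
```

```text
(array([0.192, 0.082, 0.782]), array([-0.003,  0.007, -1.   ]), array([-0.186, -0.983, -0.007]), array([ 0.6108, -0.2877,  0.1783]), array([-0.53,  0.38,  1.07,  0.01,  1.7 ,  1.23])) [-3.13471673  0.00391309 -0.18692572]
```

```bash
python3 - <<'E'
from h import *
s=cam('wrist');h=s['img'].astype(int)
print([(r['confidence'],r['xy'],px2w(s,r['xy'],.018)) for r in finder.landmark_of('wrist','frame_c')[:2]])
m=((h.min(2)>185)&(np.ptp(h,axis=2)<30)).astype(np.uint8); m[240:]=0
m=cv2.morphologyEx(m,cv2.MORPH_CLOSE,np.ones((25,25)))
n,l,st,ce=cv2.connectedComponentsWithStats(m)
for i in range(1,n):
    if st[i,4]>1500:
        ys,xs=np.nonzero(l==i);P=np.array([px2w(s,(x,y),.018)[:2] for x,y in zip(xs,ys)]).astype(np.float32)*1000
        print(st[i],cv2.minAreaRect(P))
E
```

```text
[(0.58, [269.2, 182.3], array([ 0.60712504, -0.29466256,  0.018     ]))]
```

drive_tool:
  deltas: "0.1 0.04 0.4 0 0 0 94; 0.2 0.08 0.8 0 0 0 94; 0.2 0.08 0.9 0 0 0 94; 0.2 0.08 0.9 0 0 0 94"

```text
time: 66.7
tool_pos: [0.6263, -0.2994, 0.0841]
ee_rot: [-3.133, 0.011, -0.189]
wrist_force: [-1.4, -0.1, 0.5]
width: 0.0938
finger_force: 0.0
```

drive_tool:
  deltas: "0 0 0.3 0 0 0 94; 0 0 0.5 0 0 0 94; 0 0 0.72 0 0 0 94; 0 0 0.72 0 0 0 94; 0 0 0.72 0 0 0 0"

```text
time: 67.2
tool_pos: [0.6281, -0.3009, 0.017]
ee_rot: [-3.136, 0.003, -0.189]
wrist_force: [1.2, -0.1, 0.0]
width: 0.0892
finger_force: 0.0
```

drive_tool:
  deltas: "0 0 0 0 0 0 0; 0 0 0 0 0 0 0; 0 0 0 0 0 0 0; 0 0 0 0 0 0 0"

```text
time: 67.6
tool_pos: [0.6276, -0.3009, 0.0154]
ee_rot: [-3.136, 0.005, -0.19]
wrist_force: [-0.4, 0.1, 2.6]
width: 0.0591
finger_force: 30.0
```

drive_tool:
  deltas: "0 0 -0.2 0 0 0 0; 0 0 -0.4 0 0 0 0; -0.3 0 -0.4 0 0 0 0; -0.6 -0.2 -0.4 0 0 0 0; -0.8 -0.6 -0.4 0 0 0 0"

```text
time: 68.1
tool_pos: [0.558, -0.2284, 0.055]
ee_rot: [-3.136, 0.007, -0.194]
wrist_force: [1.0, 0.0, -2.0]
width: 0.0585
finger_force: 30.0
```

drive_tool:
  deltas: "-0.2 -0.3 -0.1 0 0 0 0; -0.45 -0.65 -0.1 0 0 0 0; -0.67 -0.97 -0.1 0 0 0 0; -0.67 -0.97 -0.1 0 0 0 0; -0.67 -0.97 -0.1 0 0 0 0"

```text
time: 68.6
tool_pos: [0.5125, -0.1187, 0.0665]
ee_rot: [-3.136, 0.006, -0.188]
wrist_force: [-0.1, -0.3, -0.1]
width: 0.0588
finger_force: 30.0
```

drive_tool:
  deltas: "0 0 0.15 0 0 0 0; 0 0 0.35 0 0 0 0; 0 0 0.48 0 0 0 0; 0 0 0.48 0 0 0 0; 0 0 0.48 0 0 0 80"

```text
time: 69.1
tool_pos: [0.5127, -0.1194, 0.0183]
ee_rot: [-3.135, 0.006, -0.191]
wrist_force: [-0.3, 0.0, -0.9]
width: 0.0645
finger_force: 0.0
```

drive_tool:
  deltas: "0 0 0 0 0 0 80; 0 0 0 0 0 0 80; 0 0 0 0 0 0 80"

```text
time: 69.4
tool_pos: [0.513, -0.119, 0.0192]
ee_rot: [-3.135, 0.005, -0.19]
wrist_force: [-0.3, -0.2, -0.1]
width: 0.0797
finger_force: 0.0
```

```bash
python3 - <<'E'
from h import *
print(togo([.51,-.12,.01]),robot.get_obs()['ee_rot'])
s=cam('wrist')
[print(f) for f in frames('wrist')+frames('scene')]
E
```

```text
(array([-0.027,  0.016,  0.092]), array([-0.003,  0.007, -1.   ]), array([-0.189, -0.982, -0.006]), array([ 0.513 , -0.119 ,  0.0192]), array([-0.34,  0.15,  1.68,  0.01,  1.31,  1.42])) [-3.13542596  0.0045095  -0.18985969]
(0.98, array([261., 253.]), 504, -117, 80, 60, -11.2, array([164., 158., 145.]))
(0.83, array([299., 176.]), 600, 210, 115, 41, 89.4, array([114.,  89.,  77.]))
(0.76, array([205., 237.]), 491, -117, 106, 64, -7.5, array([164., 159., 150.]))
(0.56, array([264., 158.]), 485, 198, 118, 54, 89.7, array([121., 101.,  85.]))
```

drive_tool:
  deltas: "0 0 0 0 -0.09 0 80; 0 0 0 0 -0.18 0 80; 0 0 0 0 -0.27 0 80; 0 0 0 0 -0.36 0 80; 0 0 0 0 -0.45 0 80"

```text
time: 70.15
tool_pos: [0.5134, -0.119, 0.0191]
ee_rot: [-3.134, 0.716, -0.185]
wrist_force: [0.0, -0.5, 0.6]
width: 0.0801
finger_force: 0.0
```

drive_tool:
  deltas: "0.04 0 0.04 0 -0.05 0 80; 0.075 0 0.075 0 -0.05 0 80; 0.075 0 0.075 0 -0.05 0 80; 0.075 0 0.075 0 -0.05 0 80"

```text
time: 70.55
tool_pos: [0.5132, -0.1188, 0.0077]
ee_rot: [-3.132, 0.79, -0.183]
wrist_force: [0.4, 0.6, 0.4]
width: 0.0799
finger_force: 0.0
```

drive_tool:
  deltas: "0 0 0 0 0 0 80; 0 0 0 0 0 0 0; 0 0 0 0 0 0 0; 0 0 0 0 0 0 0; 0 0 0 0 0 0 0"

```text
time: 71.05
tool_pos: [0.5131, -0.1189, 0.008]
ee_rot: [-3.133, 0.791, -0.184]
wrist_force: [-0.3, 0.2, 0.7]
width: 0.0596
finger_force: 30.0
```

```bash
python3 - <<'E'
from h import *
print(togo([.51,-.12,.01]),robot.get_obs()['ee_rot'],robot.get_obs()['wrist_force'],robot.get_obs()['width'],robot.get_obs()['finger_force'])
E
```

```text
(array([-0.034,  0.017,  0.006]), array([-0.698,  0.139, -0.703]), array([-0.189, -0.982, -0.006]), array([ 0.5131, -0.1189,  0.008 ]), array([-0.29,  0.77,  1.04, -0.08,  2.11,  1.46])) [-3.13281702  0.79140712 -0.18371924] [-0.33938633  0.20897295  0.7451714 ] 0.05959574932124934 30.000473856925964
```

drive_tool:
  deltas: "-0.2 0 -0.2 0 0 0 0; -0.5 0 -0.5 0 0 0 0; -0.9 0 -0.9 0 0 0 0; -0.9 0 -0.9 0 0 0 0; -0.9 0 -0.9 0 0 0 0"

```text
time: 71.55
tool_pos: [0.515, -0.1201, 0.1368]
ee_rot: [-3.133, 0.785, -0.184]
wrist_force: [-0.3, -0.6, -0.2]
width: 0.0594
finger_force: 30.0
```

drive_tool:
  deltas: "-0.3 0 -0.3 0 0 0 0; -0.6 0 -0.6 0 0 0 0; -0.9 0 -0.9 0 0 0 0; -0.9 0 -0.9 0 0 0 0"

```text
time: 71.95
tool_pos: [0.5152, -0.1209, 0.2662]
ee_rot: [-3.134, 0.784, -0.185]
wrist_force: [-0.2, -0.5, -0.3]
width: 0.06
finger_force: 30.0
```

drive_tool:
  deltas: "0 0 0 0 0.09 0 0; 0 0 0 0 0.18 0 0; 0 0 0 0 0.27 0 0; 0 0 0 0 0.36 0 0; 0 0 0 0 0.45 0 0"

```text
time: 72.45
tool_pos: [0.5143, -0.1205, 0.2593]
ee_rot: [-3.134, 0.083, -0.189]
wrist_force: [-0.2, -0.1, 0.0]
width: 0.0599
finger_force: 30.0
```

drive_tool:
  deltas: "0 0 0 0 0.05 -0.05 0; 0 0 0 0 0.05 -0.097 0; 0 0 0 0 0.05 -0.097 0"

```text
time: 72.75
tool_pos: [0.5129, -0.1203, 0.2592]
ee_rot: [-3.127, 0.009, -0.038]
wrist_force: [0.1, -0.5, -2.4]
width: 0.0597
finger_force: 30.0
```

drive_tool:
  deltas: "0.1 -0.25 0 0 0 0 0; 0.2 -0.6 0 0 0 0 0; 0.2 -0.95 0 0 0 0 0; 0.2 -0.95 0 0 0 0 0; 0.2 -0.95 0 0 0 0 0"

```text
time: 73.25
tool_pos: [0.5379, -0.026, 0.2609]
ee_rot: [-3.128, 0.009, -0.037]
wrist_force: [-0.3, -0.6, -1.1]
width: 0.0601
finger_force: 30.0
```

drive_tool:
  deltas: "0.1 -0.3 0 0 0 0 0; 0.2 -0.7 0 0 0 0 0; 0.2 -0.95 0 0 0 0 0; 0.2 -0.95 0 0 0 0 0; 0.2 -0.95 0 0 0 0 0"

```text
time: 73.75
tool_pos: [0.5616, 0.0666, 0.2633]
ee_rot: [-3.13, 0.007, -0.039]
wrist_force: [-0.1, -1.1, -0.6]
width: 0.0597
finger_force: 30.0
```

```bash
python3 - <<'E'
from h import *
print(togo([.585,.171,.255]),robot.get_obs()['ee_rot'],robot.get_obs()['width'],robot.get_obs()['finger_force'])
E
```

```text
(array([ 0.194, -1.051,  0.094]), array([-0.006,  0.012, -1.   ]), array([-0.039, -0.999, -0.012]), array([0.5616, 0.0666, 0.2633]), array([0.01, 0.12, 1.22, 0.01, 1.81, 1.62])) [-3.12958285  0.00659492 -0.03880204] 0.059719497258592394 29.99575585126877
```

drive_tool:
  deltas: "0.1 -0.3 0 -0.008 0 0 0; 0.19 -0.7 0 -0.008 0 0 0; 0.19 -1 0 -0.008 0 0 0; 0.19 -1 0 -0.008 0 0 0"

```text
time: 74.15
tool_pos: [0.5845, 0.1682, 0.2647]
ee_rot: [-3.14, 0.006, -0.036]
wrist_force: [0.2, -1.3, -1.4]
width: 0.0596
finger_force: 30.0
```

drive_tool:
  deltas: "0 -0.03 0 0 0.09 0 0; 0 -0.03 0 0 0.18 0 0; 0 -0.03 0 0 0.27 0 0; 0 -0.03 0 0 0.36 0 0; 0 -0.03 0 0 0.45 0 0"

```text
time: 74.65
tool_pos: [0.5845, 0.1671, 0.2671]
ee_rot: [-3.141, -0.71, -0.041]
wrist_force: [0.4, 0.3, -0.4]
width: 0.0596
finger_force: 30.0
```

drive_tool:
  deltas: "-0.2 0 0.2 0 0.05 0 0; -0.4 0 0.4 0 0.05 0 0; -0.55 0 0.55 0 0.05 0 0; -0.55 0 0.55 0 0.05 0 0; -0.55 0 0.55 0 0.05 0 0"

```text
time: 75.15
tool_pos: [0.5783, 0.1684, 0.1885]
ee_rot: [3.141, -0.781, -0.04]
wrist_force: [0.4, 0.1, -1.5]
width: 0.0597
finger_force: 30.0
```

drive_tool:
  deltas: "0 0 0 0 0 0 0; 0 0 0 0 0 0 0; 0 0 0 0 0 0 0"

```text
time: 75.45
tool_pos: [0.5787, 0.1701, 0.1901]
ee_rot: [-3.14, -0.783, -0.039]
wrist_force: [-0.3, -0.1, -0.8]
width: 0.0593
finger_force: 30.0
```

```bash
python3 - <<'E'
from h import *
o=robot.get_obs();t=o['tool_pos']
print(togo([.588,.171,.15]),o['ee_rot'],o['width'],o['finger_force'])
print(fitframe())
prof((.066,t[2]+.025,t[2]-.075),c=262,r0=150,r1=384,th=22)
E
```

```text
(array([-0.217, -0.012,  0.349]), array([ 0.705, -0.026, -0.709]), array([-0.038, -0.999, -0.001]), array([0.5787, 0.1701, 0.1901]), array([ 0.34, -0.26,  1.93, -0.39,  0.77,  2.14])) [-3.13965988 -0.78297149 -0.03947739] 0.05927361355975494 29.99690741300583
(0.87, np.float64(0.9183333333333333), array([-1.01747318e+00, -2.74585338e+01,  1.55055549e-02]))
173 [229. 229. 222.] 0.7055 0.6096 0.6739
210 [113.  96.  86.] 0.661 0.5869 0.6366
211 [82. 46. 28.] 0.6599 0.5864 0.6357
212 [168. 151. 135.] 0.6587 0.5858 0.6347
213 [229. 224. 211.] 0.6576 0.5852 0.6338
214 [243. 240. 232.] 0.6565 0.5846 0.6328
240 [202. 197. 187.] 0.6287 0.5704 0.6095
241 [231. 227. 215.] 0.6276 0.5699 0.6086
242 [222. 215. 203.] 0.6266 0.5694 0.6078
243 [182. 175. 163.] 0.6256 0.5689 0.6069
244 [142. 136. 126.] 0.6246 0.5683 0.6061
249 [69. 91. 60.] 0.6195 0.5658 0.6018
250 [47. 74. 41.] 0.6185 0.5653 0.601
258 [82. 94. 60.] 0.6107 0.5613 0.5944
259 [ 94. 101.  67.] 0.6097 0.5608 0.5936
262 [70. 84. 53.] 0.6068 0.5593 0.5911
263 [54. 74. 44.] 0.6058 0.5588 0.5903
276 [101. 107.  88.] 0.5936 0.5526 0.5801
277 [129. 126. 113.] 0.5927 0.5521 0.5793
280 [158. 152. 141.] 0.5899 0.5507 0.577
286 [152. 146. 136.] 0.5845 0.5479 0.5725
287 [137. 132. 122.] 0.5836 0.5475 0.5717
289 [ 76. 106. 148.] 0.5819 0.5466 0.5702
290 [ 47.  96. 168.] 0.581 0.5461 0.5695
298 [ 31.  67. 120.] 0.574 0.5425 0.5636
299 [24. 36. 61.] 0.5731 0.5421 0.5629
317 [43. 44. 46.] 0.558 0.5344 0.5502
318 [52. 53. 54.] 0.5572 0.534 0.5495
352 [48. 48. 48.] 0.5306 0.5204 0.5272
353 [ 49.  67. 105.] 0.5299 0.52 0.5266
354 [97. 81. 71.] 0.5291 0.5197 0.526
355 [168. 128.  81.] 0.5284 0.5193 0.5254
356 [206. 160. 101.] 0.5276 0.5189 0.5248
357 [232. 187. 120.] 0.5269 0.5185 0.5241
375 [156. 118.  73.] 0.514 0.5119 0.5133
376 [139. 104.  65.] 0.5133 0.5116 0.5127
```

drive_tool:
  deltas: "0 0 0.1 0 0 0 0; -0.05 0 0.2 0 0 0 0; -0.13 -0.01 0.28 0 0 0 0; -0.21 -0.01 0.34 0 0 0 0; -0.21 -0.01 0.34 0 0 0 0"

```text
time: 76.1
tool_pos: [0.5852, 0.1702, 0.1451]
ee_rot: [3.139, -0.775, -0.036]
wrist_force: [0.3, -0.3, -1.6]
width: 0.0597
finger_force: 30.0
```

drive_tool:
  deltas: "0 0 0 0 0 0 0; 0 0 0 0 0 0 0; 0 0 0 0 0 0 0"

```text
time: 76.4
tool_pos: [0.5874, 0.171, 0.1504]
ee_rot: [-3.14, -0.782, -0.039]
wrist_force: [-0.7, 0.3, -1.8]
width: 0.0597
finger_force: 30.0
```

```bash
python3 - <<'E'
from h import *
o=robot.get_obs();t=o['tool_pos']
print(togo([.5878,.171,.13]),o['ee_rot'],o['wrist_force'])
print(fitframe())
prof((.066,t[2]+.0225,t[2]-.0775),c=262,r0=238,r1=350,th=22)
E
```

```text
(array([-0.141,  0.   ,  0.148]), array([ 0.704, -0.026, -0.709]), array([-0.038, -0.999, -0.001]), array([0.5874, 0.171 , 0.1504]), array([ 0.34, -0.2 ,  1.96, -0.42,  0.68,  2.18])) [-3.13985291 -0.78234037 -0.03877794] [-0.72117883  0.25281015 -1.80452208]
(0.6, np.float64(0.8824529103526413), array([ -0.25462963, -25.34722222,   0.03023148]))
241 [233. 229. 218.] 0.6215 0.5801 0.6188
242 [220. 213. 200.] 0.6206 0.5796 0.6179
243 [180. 173. 161.] 0.6197 0.579 0.6171
244 [140. 134. 125.] 0.6188 0.5785 0.6162
245 [132. 127. 118.] 0.6179 0.578 0.6154
249 [70. 91. 61.] 0.6144 0.5759 0.6119
250 [46. 72. 40.] 0.6136 0.5754 0.6111
257 [52. 74. 43.] 0.6076 0.5718 0.6052
258 [80. 92. 59.] 0.6067 0.5713 0.6044
259 [ 93. 100.  66.] 0.6059 0.5707 0.6036
262 [69. 83. 52.] 0.6033 0.5692 0.6011
263 [52. 72. 43.] 0.6025 0.5687 0.6003
276 [ 99. 105.  87.] 0.5918 0.5624 0.5899
277 [127. 124. 111.] 0.591 0.5619 0.5892
280 [156. 150. 139.] 0.5886 0.5605 0.5868
286 [150. 144. 134.] 0.5839 0.5577 0.5822
287 [134. 129. 120.] 0.5831 0.5572 0.5815
289 [65. 79. 98.] 0.5816 0.5563 0.58
290 [28. 52. 90.] 0.5808 0.5558 0.5792
300 [22. 33. 55.] 0.5732 0.5513 0.5718
301 [30. 42. 66.] 0.5725 0.5508 0.5711
302 [ 48.  68. 110.] 0.5717 0.5504 0.5703
309 [ 46.  66. 106.] 0.5665 0.5473 0.5653
312 [36. 51. 82.] 0.5644 0.546 0.5632
313 [27. 38. 60.] 0.5636 0.5455 0.5625
317 [43. 44. 45.] 0.5608 0.5438 0.5597
318 [52. 52. 53.] 0.5601 0.5434 0.559
```

drive_tool:
  deltas: "-0.04 0 0.03 0 0 0 0; -0.08 0 0.06 0 0 0 0; -0.12 0 0.1 0 0 0 0; -0.16 0 0.15 0 0 0 0; -0.16 0 0.15 0 0 0 0"

```text
time: 77.05
tool_pos: [0.5853, 0.1705, 0.1252]
ee_rot: [3.141, -0.778, -0.037]
wrist_force: [-0.6, -0.2, -1.2]
width: 0.0596
finger_force: 30.0
```

drive_tool:
  deltas: "0 0 0 0 0 0 0; 0 0 0 0 0 0 0; 0 0 0 0 0 0 0"

```text
time: 77.35
tool_pos: [0.5864, 0.1709, 0.128]
ee_rot: [-3.14, -0.782, -0.039]
wrist_force: [-0.3, 0.6, -1.2]
width: 0.0596
finger_force: 30.0
```

```bash
python3 - <<'E'
from h import *
o=robot.get_obs();t=o['tool_pos']
print(togo([.5865,.171,.113]),o['ee_rot'],o['wrist_force'])
print(fitframe())
prof((.066,t[2]+.0225,t[2]-.0775),c=262,r0=280,r1=320,th=22)
E
```

```text
(array([-0.105, -0.001,  0.107]), array([ 0.704, -0.026, -0.71 ]), array([-0.038, -0.999, -0.001]), array([0.5864, 0.1709, 0.128 ]), array([ 0.34, -0.18,  1.99, -0.45,  0.63,  2.22])) [-3.14027453 -0.78155521 -0.03858845] [-0.27183614  0.5948066  -1.20041459]
(0.85, np.float64(0.8817511659395216), array([ -0.08333333, -24.86111111,   0.04472222]))
280 [155. 150. 138.] 0.5818 0.5596 0.5859
286 [150. 144. 134.] 0.5775 0.5568 0.5813
287 [134. 129. 119.] 0.5767 0.5563 0.5805
289 [66. 79. 98.] 0.5753 0.5554 0.579
290 [28. 52. 90.] 0.5746 0.5549 0.5782
292 [22. 33. 54.] 0.5732 0.554 0.5767
294 [ 47.  67. 108.] 0.5718 0.5531 0.5753
295 [ 52.  74. 120.] 0.5711 0.5526 0.5745
305 [32. 46. 73.] 0.5642 0.5481 0.5672
306 [26. 37. 59.] 0.5636 0.5477 0.5665
315 [23. 46. 84.] 0.5576 0.5438 0.5601
317 [42. 45. 50.] 0.5563 0.5429 0.5587
```

drive_tool:
  deltas: "-0.03 0 0.02 0 0 0 0; -0.06 0 0.05 0 0 0 0; -0.09 0 0.08 0 0 0 0; -0.11 0 0.1 0 0 0 0; -0.11 0 0.1 0 0 0 0"

```text
time: 78.0
tool_pos: [0.5849, 0.1707, 0.1114]
ee_rot: [3.142, -0.779, -0.038]
wrist_force: [0.2, -0.9, -0.7]
width: 0.0595
finger_force: 30.0
```

drive_tool:
  deltas: "0 0 0 0 0 0 0; 0 0 0 0 0 0 0; 0 0 0 0 0 0 0"

```text
time: 78.3
tool_pos: [0.5856, 0.1709, 0.113]
ee_rot: [-3.14, -0.781, -0.038]
wrist_force: [0.3, -0.1, -1.1]
width: 0.0593
finger_force: 30.0
```

drive_tool:
  deltas: "0 0 0 0 0 0 76; 0 0 0 0 0 0 76; 0 0 0 0 0 0 76; 0 0 0 0 0 0 76; 0 0 0 0 0 0 76"

```text
time: 78.8
tool_pos: [0.5855, 0.1709, 0.1128]
ee_rot: [-3.141, -0.781, -0.038]
wrist_force: [-0.4, -0.2, -0.1]
width: 0.0758
finger_force: 0.0
```

drive_tool:
  deltas: "0 0 -0.1 0 0 0 76; 0 0 -0.3 0 0 0 76; 0 0 -0.6 0 0 0 76; 0 0 -1 0 0 0 76; 0 0 -1 0 0 0 76"

```text
time: 79.3
tool_pos: [0.5152, 0.175, 0.1905]
ee_rot: [-3.134, -0.79, -0.041]
wrist_force: [0.0, 0.3, 0.4]
width: 0.0761
finger_force: 0.0
```

drive_tool:
  deltas: "0.2 0 -0.2 0 -0.09 0 60; 0.2 0 -0.2 0 -0.18 0 60; 0.2 0 -0.2 0 -0.27 0 60; 0.2 0 -0.2 0 -0.36 0 60; 0.2 0 -0.2 0 -0.45 0 60"

```text
time: 79.8
tool_pos: [0.5157, 0.1734, 0.2126]
ee_rot: [-3.14, -0.07, -0.038]
wrist_force: [-0.3, -0.0, 0.2]
width: 0.06
finger_force: 0.0
```

```bash
python3 - <<'E'
from h import *
t=robot.get_obs()['tool_pos'];print(togo([.4555,.1745,.15]),robot.get_obs()['ee_rot'])
s=cam('wrist')
for n,z in [('handle',.084)]:
    print(n,[(np.round(r['confidence'],2),np.round(r['xy']),np.round(px2w(s,r['xy'],z),4)) for r in finder.landmark_of('wrist',n)[:2]])
for r in finder.masks_of('wrist','frame_b'):
    ys,xs=np.nonzero(r['region']); 
    if len(xs)<50: continue
    print(round(r['confidence'],2),len(xs),'cols',xs.min(),xs.max(),'rows',ys.min(),ys.max(),'at z.124:',px2w(s,(xs.mean(),ys.max()),.124).round(4),px2w(s,(xs.mean(),ys.min()),.124).round(4), s['img'][ys,xs].mean(0).round())
prof((.066,.124),c=262,r0=0,r1=300,th=25)
E
```

```text
(array([-0.644,  0.013,  0.583]), array([ 0.07 , -0.001, -0.998]), array([-0.038, -0.999, -0.002]), array([0.5157, 0.1734, 0.2126]), array([ 0.23,  0.02,  1.43, -0.02,  1.62,  1.84])) [-3.14000034 -0.07007557 -0.03783918]
handle [(np.float64(0.76), array([264., 256.]), array([0.4564, 0.1724, 0.084 ])), (np.float64(0.74), array([256.,  80.]), array([0.6228, 0.1739, 0.084 ]))]
0.93 1601 cols 223 297 rows 110 132 at z.124: [0.578  0.1715 0.124 ] [0.595  0.1709 0.124 ] [235. 234. 231.]
0.87 2511 cols 218 294 rows 58 94 at z.124: [0.6073 0.1729 0.124 ] [0.6338 0.1719 0.124 ] [70. 41. 26.]
0.65 2359 cols 239 309 rows 181 217 at z.124: [0.5073 0.163  0.124 ] [0.538  0.1621 0.124 ] [107.  80.  50.]
0 [237. 236. 231.] 0.6934 0.674
57 [156. 159. 159.] 0.6456 0.6347
58 [ 66.  82. 118.] 0.6448 0.634
59 [54. 47. 58.] 0.6439 0.6333
60 [74. 41. 28.] 0.643 0.6326
81 [53. 29. 18.] 0.6246 0.6174
83 [39. 21. 13.] 0.6228 0.616
85 [77. 61. 28.] 0.621 0.6145
89 [61. 43. 30.] 0.6175 0.6116
90 [48. 27. 17.] 0.6166 0.6108
95 [25. 46. 82.] 0.6121 0.6071
98 [42. 60. 99.] 0.6094 0.6049
99 [ 49.  70. 113.] 0.608
[... 413 characters left out ...]
52
144 [ 46.  66. 107.] 0.5666 0.5697
145 [41. 58. 94.] 0.5656 0.5689
147 [ 43.  94. 166.] 0.5637 0.5673
168 [29. 55. 96.] 0.5433 0.5506
169 [21. 31. 50.] 0.5423 0.5498
173 [31. 45. 71.] 0.5383 0.5465
174 [ 46.  65. 105.] 0.5374 0.5457
181 [ 44.  62. 101.] 0.5304 0.54
182 [42. 48. 66.] 0.5294 0.5391
183 [72. 52. 38.] 0.5284 0.5383
196 [82. 61. 38.] 0.5153 0.5275
198 [108.  81.  50.] 0.5132 0.5259
199 [124.  93.  58.] 0.5122 0.525
200 [139. 104.  65.] 0.5112 0.5242
218 [88. 73. 57.] 0.4926 0.5089
219 [35. 51. 84.] 0.4915 0.508
232 [59. 24. 37.] 0.4778 0.4967
233 [78. 13. 12.] 0.4768 0.4959
267 [121.  67.  66.] 0.4398 0.4654
268 [143. 136. 140.] 0.4386 0.4645
269 [149. 147. 150.] 0.4375 0.4636
```

drive_tool:
  deltas: "-0.3 0.01 0 0 -0.044 0 60; -0.62 0.01 0 0 -0.044 0 60; -0.62 0.01 0 0 -0.044 0 60; -0.62 0.01 0 0 -0.044 0 60"

```text
time: 80.4
tool_pos: [0.4521, 0.175, 0.208]
ee_rot: [-3.14, -0.008, -0.036]
wrist_force: [0.9, 0.2, 0.7]
width: 0.0603
finger_force: 0.0
```

drive_tool:
  deltas: "0 0 0.4 0 0 0 60; 0 0 0.8 0 0 0 60; 0 0 0.8 0 0 0 60; 0 0 0.8 0 0 0 60"

```text
time: 80.8
tool_pos: [0.4537, 0.1748, 0.1278]
ee_rot: [-3.141, -0.005, -0.038]
wrist_force: [0.7, 0.1, 0.6]
width: 0.0603
finger_force: 0.0
```

```bash
python3 - <<'E'
from h import *
print(togo([.456,.1745,.057]),robot.get_obs()['ee_rot'])
E
```

```text
(array([0.019, 0.003, 0.708]), array([ 0.005,  0.   , -1.   ]), array([-0.038, -0.999, -0.001]), array([0.4537, 0.1748, 0.1278]), array([ 0.25, -0.03,  1.65, -0.  ,  1.52,  1.86])) [-3.14107643 -0.00509837 -0.0375422 ]
```

drive_tool:
  deltas: "0.02 0 0.3 0 0 0 60; 0.02 0 0.5 0 0 0 60; 0.02 0 0.7 0 0 0 60; 0.02 0 0.7 0 0 0 60; 0.02 0 0.7 0 0 0 60"

```text
time: 81.3
tool_pos: [0.458, 0.1752, 0.06]
ee_rot: [-3.14, -0.009, -0.038]
wrist_force: [0.4, 0.1, 0.7]
width: 0.0599
finger_force: 0.0
```

drive_tool:
  deltas: "0 0 0 0 0 0 0; 0 0 0 0 0 0 0; 0 0 0 0 0 0 0; 0 0 0 0 0 0 0; 0 0 0 0 0 0 0"

```text
time: 81.8
tool_pos: [0.4564, 0.1756, 0.0578]
ee_rot: [-3.139, -0.006, -0.038]
wrist_force: [0.5, 2.4, 0.1]
width: 0.0278
finger_force: 30.0
```

drive_tool:
  deltas: "0.02 0 0 0 0 0 0; 0.05 0 0 0 0 0 0; 0.09 0 0 0 0 0 0; 0.14 0 0 0 0 0 0; 0.2 0 0 0 0 0 0"

```text
time: 82.3
tool_pos: [0.4767, 0.1746, 0.0578]
ee_rot: [-3.14, -0.005, -0.038]
wrist_force: [-2.9, 3.9, 4.0]
width: 0.0276
finger_force: 30.0
```

drive_tool:
  deltas: "0.06 0 0 0 0 0 0; 0.12 0 0 0 0 0 0; 0.18 0 0 0 0 0 0; 0.24 0 0 0 0 0 0; 0.3 0 0 0 0 0 0"

```text
time: 82.8
tool_pos: [0.5069, 0.1732, 0.0578]
ee_rot: [-3.14, -0.005, -0.038]
wrist_force: [-2.5, 4.4, 4.3]
width: 0.0275
finger_force: 30.0
```

drive_tool:
  deltas: "0.06 0 0 0 0 0 0; 0.12 0 0 0 0 0 0; 0.18 0 0 0 0 0 0; 0.24 0 0 0 0 0 0; 0.3 0 0 0 0 0 0"

```text
time: 83.3
tool_pos: [0.5366, 0.1719, 0.0578]
ee_rot: [-3.141, -0.005, -0.038]
wrist_force: [-2.3, 4.9, 4.1]
width: 0.0281
finger_force: 30.0
```

```bash
python3 - <<'E'
from h import *
print(togo([.556,.171,.057]),robot.get_obs()['wrist_force'],robot.get_obs()['width'])
E
```

```text
(array([0.194, 0.001, 0.009]), array([ 0.005,  0.001, -1.   ]), array([-0.038, -0.999, -0.001]), array([0.5366, 0.1719, 0.0578]), array([ 0.21,  0.19,  1.56, -0.  ,  1.39,  1.82])) [-2.30609703  4.94419648  4.14175263] 0.028051060569670282
```

drive_tool:
  deltas: "0.05 0 0 0 0 0 0; 0.1 0 0 0 0 0 0; 0.14 0 0 0 0 0 0; 0.17 0 0 0 0 0 0; 0.19 0 0 0 0 0 0"

```text
time: 83.8
tool_pos: [0.5553, 0.171, 0.0578]
ee_rot: [-3.141, -0.005, -0.038]
wrist_force: [-1.6, 3.9, 4.1]
width: 0.0281
finger_force: 30.0
```

drive_tool:
  deltas: "0.01 0 0 0 0 0 0; 0.02 0 0 0 0 0 0; 0.03 0 0 0 0 0 0; 0.04 0 0 0 0 0 0; 0.04 0 0 0 0 0 0"

```text
time: 84.3
tool_pos: [0.5563, 0.171, 0.0578]
ee_rot: [3.142, 0.001, -0.037]
wrist_force: [-8.2, 4.6, 8.9]
width: 0.0281
finger_force: 30.0
```

drive_tool:
  deltas: "0.02 0 0 0 0 0 0; 0.02 0 0 0 0 0 0; 0.02 0 0 0 0 0 50; 0.02 0 0 0 0 0 50; 0.02 0 0 0 0 0 50"

```text
time: 84.8
tool_pos: [0.5609, 0.1696, 0.0568]
ee_rot: [3.14, -0.004, -0.038]
wrist_force: [0.2, 0.8, 0.4]
width: 0.0478
finger_force: 0.0
```

drive_tool:
  deltas: "0 0 -0.2 0 0 0 50; 0 0 -0.5 0 0 0 50; 0 0 -1 0 0 0 50; 0 0 -1 0 0 0 50"

```text
time: 85.2
tool_pos: [0.565, 0.1708, 0.166]
ee_rot: [-3.139, -0.02, -0.038]
wrist_force: [0.4, 0.4, 2.0]
width: 0.0501
finger_force: 0.0
```

drive_tool:
  deltas: "-0.3 0 -0.3 0 0 0 50; -0.4 0 -0.7 0 0 0 50; -0.4 0 -0.7 0 0 0 50; -0.4 0 -0.7 0 0 0 50"

```text
time: 85.6
tool_pos: [0.5211, 0.1719, 0.2285]
ee_rot: [-3.141, -0.008, -0.038]
wrist_force: [-0.5, 0.0, 0.1]
width: 0.0501
finger_force: 0.0
```

```bash
python3 - <<'E'
from h import *
print(togo([.5555,.171,.2]))
s=cam('wrist')
print([(np.round(r['confidence'],2),np.round(r['xy']),np.round(px2w(s,r['xy'],.084),4)) for r in finder.landmark_of('wrist','handle')[:2]])
for r in finder.masks_of('wrist','frame_b'):
    ys,xs=np.nonzero(r['region']); 
    if len(xs)<50: continue
    print(round(r['confidence'],2),len(xs),'cols',xs.min(),xs.max(),'rows',ys.min(),ys.max(),'at z.124:',px2w(s,(xs.mean(),ys.max()),.124).round(4),px2w(s,(xs.mean(),ys.min()),.124).round(4), s['img'][ys,xs].mean(0).round())
prof((.066,.124,.084),c=262,r0=0,r1=260,th=25)
for c in ('top','scene'):
    q=cam(c)
    for n in ('glue_yellow','glue_white'): print(c,n,[(round(r['confidence'],2),px2w(q,r['xy'],0).round(3)) for r in finder.landmark_of(c,n)[:1]])
    [print(f) for f in frames(c)]
E
```

```text
(array([ 0.342, -0.004,  0.288]), array([ 0.008,  0.   , -1.   ]), array([-0.038, -0.999, -0.001]), array([0.5211, 0.1719, 0.2285]), array([ 0.22,  0.07,  1.34, -0.  ,  1.72,  1.82]))
[(np.float64(0.74), array([264., 152.]), array([0.5538, 0.1677, 0.084 ]))]
0.96 1478 cols 222 296 rows 0 22 at z.124: [0.6604 0.1677 0.124 ] [0.6755 0.1671 0.124 ] [73. 76. 66.]
0.6 1850 cols 237 311 rows 70 98 at z.124: [0.6037 0.1584 0.124 ] [0.6252 0.1578 0.124 ] [188. 146.  93.]
0 [30. 46. 25.] 0.6875 0.6725 0.6829
1 [50. 60. 38.] 0.6867 0.6718 0.6821
13 [65. 69. 57.] 0.677 0.6637 0.6729
14 [82. 80. 72.] 0.6761 0.663 0.6721
15 [115. 111. 102.] 0.6753 0.6624 0.6713
16 [150. 145. 134.] 0.6745 0.6617 0.6705
17 [130. 126. 120.] 0.6737 0.661 0.6697
18 [ 60.  74. 105.] 0.6728 0.6603 0.669
26 [40. 57. 93.] 0.6662 0.6548 0.6626
28 [31. 45. 72.] 0.6645 0.6534 0.6611
29 [19. 28. 45.] 0.6637 0.6527 0.6603
37 [21. 44. 81.] 0.6569 0.6471 0.6539
40 [ 39.  85. 154.] 0.6543 0.645 0.6514
59 [ 31.  61. 109.] 0.6379 0.6314 0.6359
67 [59. 66. 84.] 0.6308 0.6255 0.6292
68 [172. 132.  86.] 0.6299 0.6248 0.6283
69 [205. 1
[... 1160 characters left out ...]
412, 0.422, 0.   ]))]
(0.78, array([213., 137.]), 704, 176, 67, 38, -89.1, array([226., 227., 220.]))
(0.57, array([218., 166.]), 626, 158, 55, 30, 86.2, array([205., 164., 122.]))
(0.57, array([218., 123.]), 741, 176, 71, 42, -89.1, array([113.,  84.,  68.]))
(0.37, array([228., 152.]), 653, 168, 209, 104, -0.8, array([ 73. , 104. , 126.5]))
scene glue_yellow [(0.9, array([0.436, 0.024, 0.   ]))]
scene glue_white [(0.72, array([0.412, 0.417, 0.   ]))]
(0.89, array([313., 190.]), 666, 207, 118, 42, -86.4, array([144., 139., 133.]))
(0.55, array([291., 176.]), 590, 194, 119, 45, -89.9, array([121.5, 101. ,  84. ]))
(0.42, array([328., 191.]), 698, 221, 89, 21, 89.1, array([114.,  88.,  78.]))
```

```bash
python3 - <<'E'
from h import *
print(robot.close_job())
E
```

```text
the job is handed in; nothing more can be done
None
```

The job is handed in with the carriage home and released, and all three frames upright in bays 1, 3 and 4 (the black-rim frame was absent); on the way I caught frames on the ribs and pushed the carriage partly home, so I pulled it out again and re-seated the dark wood one, and I viewed 16 pictures, over the limit of 14.

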